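# Consolidate part-filled findings trays and stack the empties

### The arm

A 6-joint arm with a two-finger parallel gripper is mounted at the origin on a cart in front of the work surface, level with it; the furniture and walls round the work are solid. World frame = base frame: x ahead of the robot, y to its left, z up, the work surface at z = 0. Lengths are in m, angles in rad, forces in N, time in s.
With the tool pointing down it reaches from about 0.275 to 0.75 m from the base axis. Payload 10.2 kg.
Tool frame: the origin (TCP) lies at the centre of the arm's flange, where the gripper is bolted on; the fingertips stand 173 mm ahead of it and the grasp point (between the pads) lies 155 mm ahead of it; z points along the fingers, y is the direction in which the jaws open and shut (so a half turn about z gives the same grasp; the last joint's range is limited). The gripper opens to 85 mm and grips with 20 to 120 N. Pads are 22 mm wide; open, the fingers measure 114 mm over their backs; the gripper's body (76 mm by 85 mm) begins 54 mm behind the grasp point. The pads swing forward as they close: fully open they stand 13 mm farther back than shut.
Start: joints at [0.968, 0.313, 1.498, -0, 1.331, -0.223], TCP at [0.195, 0.488, 0.405] pointing down, gripper open.
Joint ranges: [-2.94, 2.94], [-0.97, 2.17], [0.19, 2.56], [-1.23, 4.37], [0.02, 3.11], [-2.88, 2.88]. Speed limits (rad/s): [2.39, 2.39, 3.01, 3.14, 3.14, 3.14].

### API

Orientations are given as [roll, pitch, yaw] about the fixed x, y, z axes, in that order (R = Rz(yaw) Ry(pitch) Rx(roll)).
In Python, from cell import env, imaging, nets gives the robot as it stands.
- The arm moves only by the tool move_arm, never from a script. Its argument "steps" is a list of rows, each a list of 5 numbers: the finger opening in mm, from 0 to 85.4, then the shift along the tool's x, y, z in units of 40 mm (1.0 is 40 mm), then the turn about the tool's z in units of 6 degrees (1.0 is 6 degrees). In form: [[hand, dx, dy, dz, yaw], ...]. A call has 1 to 12 rows; each row shifts and turns the commanded pose from where the row before left it, along the tool's axes as they then stand; what a row does not reach is not made up. A row lasts 1/12 s, in which the tool goes at most 41.7 mm and 7.16 degrees, less where a joint would pass 70% of its speed; a pose out of reach is approached as far as the arm can. A call is refused whole if a number of a shift passes 1 or a number of a turn 1, either way. A call with a gripper value outside its range is refused whole. The fingers move at their own pace and stop on an object; the grip force is fixed at half the most. Time passes only in rows, so rows that do not move let the fingers close. It gives the time, the measured TCP pose, the force and the opening at its end, in the units of the state.
- env.get_obs(): the state, without advancing time (a new reading comes with each control period).
- imaging.capture(name): name is "side" or "top"; returns the picture (384x512x3 uint8, blue, green, red); there is no depth.
- imaging.calibration(name): a dict with "K" (3x3 intrinsics, pixels), "world_from_camera" (4x4, takes a point from camera to world coordinates). Camera axes: x right, y down, z forward; pixel columns grow to the right and rows downward; lengths in m; the calibration is good to about 2 mm. A picture is of the moment at which its call begins. calibration takes no time and is no camera call.
- env.finish_job(): hands the job in, once; it reports no verdict.
Trained networks look in the newest picture that a camera, given by its name, has taken for a name from the list of things; names that differ only in an ending like _2 or _b are one class to them, and where a whole thing is asked for, a point or a joint stands for the part that bears it (a point fixed in the world has none). Each returns a list of dicts, best first, with "score" (0 to 1); they miss things now and then, are a little off and sometimes report something else, mostly with a low value. They report only what shows in the picture. A call takes as long as a camera call. They do not tell look-alikes from the thing itself.
- nets.boxes_of(name, camera): "pixel" ([row, column] in pixels, amid what is visible of it).
- nets.place_of(name, camera): "pixel" ([row, column] in pixels: a listed point, or the origin of a listed thing).
The state is a dict: "t": time; "q": joint angles; "joint_vel": joint speeds; "tau": joint torques, N m; "tool_pos": TCP position; "tool_rot": TCP orientation; "force": force on the tool from outside, world axes, zero at the start; "moment": the same for the moment, N m; "grip_width": finger opening in m.
Only numpy, scipy, OpenCV 4.12 (cv2) and the standard library are available. Lean on these libraries where they do the work, as an engineer would, in place of code of your own. Each camera call takes 0.05 s, during which the arm holds its last target.

### The job

Four like steel trays lie on the bench: one holds two black canisters, two hold one each, and the one at the right is empty. First move the two single canisters into the free pockets of the tray that already holds two, so that it is full. Then stack both emptied trays squarely on the empty tray at the right, so that each sits down fully in the one below; keep the canisters upright, leave the full tray and the bottom tray of the stack flat on the bench, and leave the tools round about alone.

Things in the scene. Friction and masses are not known exactly. Their poses are not given: they have to be found in the camera images.
- tray_1: Open steel tray like the others, 46 (x) x 172 (y, long axis) x 25 mm high; origin at the centre of its underside, z up. The fullest: two canisters at the start. All trays: four 40 mm pockets in a row at y = -63, -21, 21, 63 mm, floor at z = 8 mm, outer walls 3 mm thick to z = 25 mm, dividers to z = 21 mm; 0.16 kg.
- tray_2: Open steel tray like the others, 46 (x) x 172 (y, long axis) x 25 mm high; origin at the centre of its underside, z up. Holds one canister at the start. Emptied, it can be gripped from above across its 46 mm width at mid length.
- tray_3: Open steel tray like the others, 46 (x) x 172 (y, long axis) x 25 mm high; origin at the centre of its underside, z up. Holds one canister at the start. Emptied, it can be gripped from above across its 46 mm width at mid length.
- tray_4: Open steel tray like the others, 46 (x) x 172 (y, long axis) x 25 mm high; origin at the centre of its underside, z up. Empty, at the right of the others; bottom of the stack. Two round runners under each tray (4 mm radius) drop inside the walls of the tray below, 2.5 mm play all round, onto its dividers: pitch 21 mm, either way round.
- can_1: Black plastic canister, a round can 34 mm across and 48 mm tall, 0.04 kg, origin at the centre of its underside, z up. Standing in a pocket its top is 56 mm above the bench, 31 mm above the tray's walls. Starts in tray_1.
- can_2: Black plastic canister, a round can 34 mm across and 48 mm tall, 0.04 kg, origin at the centre of its underside, z up. Standing in a pocket its top is 56 mm above the bench, 31 mm above the tray's walls. Starts in tray_1.
- can_3: Black plastic canister, a round can 34 mm across and 48 mm tall, 0.04 kg, origin at the centre of its underside, z up. Standing in a pocket its top is 56 mm above the bench, 31 mm above the tray's walls. Starts in tray_2.
- can_4: Black plastic canister, a round can 34 mm across and 48 mm tall, 0.04 kg, origin at the centre of its underside, z up. Standing in a pocket its top is 56 mm above the bench, 31 mm above the tray's walls. Starts in tray_3.
- pole_foot (a point): Foot, on the bench, of the fixed upright pole (31 mm thick, over 0.5 m tall) of the flex-shaft stand at the right, with a handpiece hung on its near side 0.3 to 0.45 m up: swing the arm round it, not through it.
- steel_plate: Bystander: a bright flat steel plate 58 x 92 x 9 mm lying left of the trays. Origin at the centre of its underside.
- eraser: Bystander: a small white eraser 18 x 42 x 11 mm lying between the empty tray and its neighbour, near their front ends. Origin at the centre of its underside.
- file_2: Bystander: a file with a wooden handle, 21 x 197 x 21 mm, lying crosswise behind the trays. Origin at the centre of its underside.
Not all that is in view belongs to the job. Leave any white look-alike of the can_3 alone.

How it is judged:
On the way, in this order (a step that is already met when the one before it is completed fails the run):
1. all four canisters stand in the tray that held two (x of can_1 in the frame of tray_1 between -0.012 and 0.012 m and y of can_1 in the frame of tray_1 between -0.078 and 0.078 m and z of can_1 in the frame of tray_1 between 0.004 and 0.013 m and angle between each of can_1, can_2, can_3, can_4's own z axis and vertical below 0.12 rad and x of can_2 in the frame of tray_1 between -0.012 and 0.012 m and y of can_2 in the frame of tray_1 between -0.078 and 0.078 m and z of can_2 in the frame of tray_1 between 0.004 and 0.013 m and x of can_3 in the frame of tray_1 between -0.012 and 0.012 m and y of can_3 in the frame of tray_1 between -0.078 and 0.078 m and z of can_3 in the frame of tray_1 between 0.004 and 0.013 m and x of can_4 in the frame of tray_1 between -0.012 and 0.012 m and y of can_4 in the frame of tray_1 between -0.078 and 0.078 m and z of can_4 in the frame of tray_1 between 0.004 and 0.013 m), for 0.2 s.
2. one emptied tray sits fully on the empty tray at the right (((x of tray_2 in the frame of tray_4 between -0.007 and 0.007 m and y of tray_2 in the frame of tray_4 between -0.007 and 0.007 m and z of tray_2 in the frame of tray_4 between 0.018 and 0.024 m and angle between the y axis of tray_2 and the y axis of tray_4, either way round below 0.1 rad) or (x of tray_3 in the frame of tray_4 between -0.007 and 0.007 m and y of tray_3 in the frame of tray_4 between -0.007 and 0.007 m and z of tray_3 in the frame of tray_4 between 0.018 and 0.024 m and angle between the y axis of tray_3 and the y axis of tray_4, either way round below 0.1 rad))), for 0.2 s.
3. the other emptied tray sits fully on top of that ((((x of tray_2 in the frame of tray_4 between -0.007 and 0.007 m and y of tray_2 in the frame of tray_4 between -0.007 and 0.007 m and z of tray_2 in the frame of tray_4 between 0.018 and 0.024 m and angle between the y axis of tray_2 and the y axis of tray_4, either way round below 0.1 rad) and (x of tray_3 in the frame of tray_4 between -0.007 and 0.007 m and y of tray_3 in the frame of tray_4 between -0.007 and 0.007 m and z of tray_3 in the frame of tray_4 between 0.039 and 0.045 m and angle between the y axis of tray_3 and the y axis of tray_4, either way round below 0.1 rad)) or ((x of tray_3 in the frame of tray_4 between -0.007 and 0.007 m and y of tray_3 in the frame of tray_4 between -0.007 and 0.007 m and z of tray_3 in the frame of tray_4 between 0.018 and 0.024 m and angle between the y axis of tray_3 and the y axis of tray_4, either way round below 0.1 rad) and (x of tray_2 in the frame of tray_4 between -0.007 and 0.007 m and y of tray_2 in the frame of tray_4 between -0.007 and 0.007 m and z of tray_2 in the frame of tray_4 between 0.039 and 0.045 m and angle between the y axis of tray_2 and the y axis of tray_4, either way round below 0.1 rad)))), for 0.2 s.
At the end, for the whole second after the job is handed in: All four canisters upright (0.12 rad) on the pocket floors of tray_1; tray_2 and tray_3, in either order, stacked on tray_4 at 21 and 42 mm (3 mm), within 7 mm each way, parallel within 0.1 rad; tray_1 and tray_4 flat on the bench; all at rest (all of step 1 and (((x of tray_2 in the frame of tray_4 between -0.007 and 0.007 m and y of tray_2 in the frame of tray_4 between -0.007 and 0.007 m and z of tray_2 in the frame of tray_4 between 0.018 and 0.024 m and angle between the y axis of tray_2 and the y axis of tray_4, either way round below 0.1 rad) and (x of tray_3 in the frame of tray_4 between -0.007 and 0.007 m and y of tray_3 in the frame of tray_4 between -0.007 and 0.007 m and z of tray_3 in the frame of tray_4 between 0.039 and 0.045 m and angle between the y axis of tray_3 and the y axis of tray_4, either way round below 0.1 rad)) or ((x of tray_3 in the frame of tray_4 between -0.007 and 0.007 m and y of tray_3 in the frame of tray_4 between -0.007 and 0.007 m and z of tray_3 in the frame of tray_4 between 0.018 and 0.024 m and angle between the y axis of tray_3 and the y axis of tray_4, either way round below 0.1 rad) and (x of tray_2 in the frame of tray_4 between -0.007 and 0.007 m and y of tray_2 in the frame of tray_4 between -0.007 and 0.007 m and z of tray_2 in the frame of tray_4 between 0.039 and 0.045 m and angle between the y axis of tray_2 and the y axis of tray_4, either way round below 0.1 rad))) and height (world z) of each of tray_1, tray_4 below 0.006 m and angle between each of tray_1, tray_4's own z axis and vertical below 0.06 rad and linear speed of each of tray_1, tray_2, tray_3, tray_4, can_1, can_2, can_3, can_4 below 0.02 m/s); the robot touches nothing.
It fails at once if a canister is tipped over (angle between any of can_1, can_2, can_3, can_4's own z axis and vertical above 0.8 rad).
It fails at once if a bystander is moved more than 30 mm (distance of any of steel_plate, eraser, file_2 from where it was at the start of the episode above 0.03 m).
It also fails if it takes over 67 s, if anything falls off the work surface, if the arm or the gripper's body presses on something with over 40 N, if the wrist force passes 120 N, or if a joint passes its speed limit or range.

## Working session

There is one attempt and no reset: what is moved stays moved. The work goes in short steps, Python scripts to look and compute and a tool call to move; the robot and the scene stay as the last step left them, time stands still between calls to the robot, and variables do not carry over. Pictures are saved under pics/ and viewed, and the job is handed in when it is done.

Besides the shell and the picture viewer there is one more tool, called after "Call:" as name(argument=value, ...), one argument or row to a line, values as JSON. move_arm: Moves the arm, as the interface text tells. Its arguments: {"type":"object","properties":{"steps":{"type":"array","items":{"type":"array","items":{"type":"number"}}}},"required":["steps"]}

```bash
ls; mkdir -p pics; python3 - <<'E'
from cell import env, imaging, nets
import cv2
print(env.get_obs())
for c in("side","top"):
    im=imaging.capture(c); cv2.imwrite(f"pics/{c}0.png",im)
    k=imaging.calibration(c); print(c,k)
E
```

```text
pics
{'t': 0.0, 'q': array([ 9.67633219e-01,  3.13452681e-01,  1.49839964e+00, -2.47902594e-05,
        1.33098397e+00, -2.23429581e-01]), 'joint_vel': array([ 0.00102925, -0.00046331,  0.00053699, -0.00020246,  0.00064831,
       -0.00317028]), 'tau': array([-8.40213324e-04, -4.12272871e+01, -2.59732229e+01, -2.58801983e-04,
        4.28233747e-03,  2.04252564e-05]), 'tool_pos': array([0.19461412, 0.4875654 , 0.40414766]), 'tool_rot': array([-3.14037460e+00, -2.52083253e-04,  2.76186488e+00]), 'force': array([0.12118411, 0.79397816, 0.51187305]), 'moment': array([-0.04747781, -0.08547266,  0.03404361]), 'grip_width': 0.0853557458403397}
side {'K': array([[444.32023658,   0.        , 247.45437093],
       [  0.        , 444.32023658, 186.44616233],
       [  0.        ,   0.        ,   1.        ]]), 'world_from_camera': array([[-0.99936006, -0.00930822,  0.03453729,  0.53968888],
       [-0.0326464 ,  0.63193812, -0.77433095,  0.90398994],
       [-0.01461779, -0.77496294, -0.6318376 ,  0.81064808],
       [ 0.        ,  0.        ,  0.        ,  1.        ]])}
top {'K': array([[465.31964786,   0.        , 259.14103445],
       [  0.        , 465.31964786, 194.97936072],
       [  0.        ,   0.        ,   1.        ]]), 'world_from_camera': array([[-0.01170599, -0.99860236,  0.05153921,  0.47889828],
       [-0.99988239,  0.01220062,  0.00929288, -0.0752387 ],
       [-0.0099087 , -0.05142436, -0.99862773,  1.5630436 ],
       [ 0.        ,  0.        ,  0.        ,  1.        ]])}
```

View pics/side0.png

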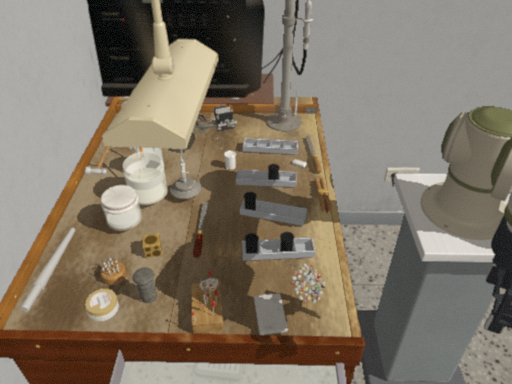

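View pics/top0.png

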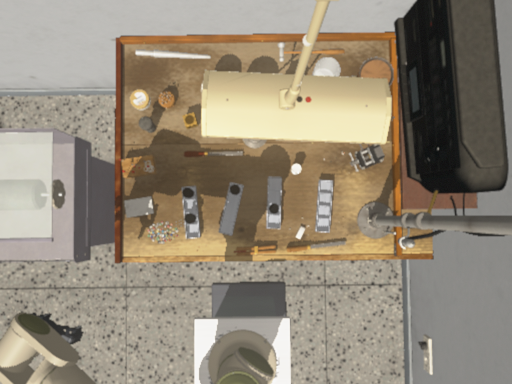

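```bash
cat > h.py <<'E'
from cell import env, imaging, nets
import numpy as np, cv2
def ray(c,px,z):
    k=imaging.calibration(c);T=k["world_from_camera"]
    d=T[:3,:3]@np.linalg.inv(k["K"])@np.array([px[1],px[0],1.]);o=T[:3,3]
    return o+d*(z-o[2])/d[2]
def proj(c,P):
    k=imaging.calibration(c);T=np.linalg.inv(k["world_from_camera"])
    p=k["K"]@(T[:3,:3]@np.array(P)+T[:3,3]);return p[:2]/p[2]  # col,row
E
python3 - <<'E'
from h import *
for n,z in (("tray_1",0),("can_1",.008),("pole_foot",0),("steel_plate",0),("eraser",0),("file_2",0)):
  for c in ("top","side"):
    for d in nets.place_of(n,c): print(n,c,round(d["score"],2),np.round(d["pixel"],1),np.round(ray(c,d["pixel"],z),4))
E
```

```text
tray_1 top 0.85 [210.7 187.6] [0.5096 0.1805 0.    ]
tray_1 top 0.8 [207.1 323.3] [ 0.5162 -0.2754  0.    ]
tray_1 top 0.7 [200.4 274.2] [ 0.5407 -0.1111  0.    ]
tray_1 top 0.68 [205.2 233. ] [0.5262 0.0276 0.    ]
tray_1 side 0.82 [183.2 270.7] [ 0.5168 -0.1054 -0.    ]
tray_1 side 0.68 [252.  279.8] [0.4967 0.1625 0.    ]
tray_1 side 0.66 [215.1 271.4] [ 0.516   0.0307 -0.    ]
can_1 top 0.68 [168.5 296. ] [ 0.6466 -0.1854  0.008 ]
can_1 top 0.66 [186.9 233.3] [0.5873 0.0255 0.008 ]
can_1 top 0.64 [217.7 189.3] [0.486  0.1736 0.008 ]
can_1 top 0.44 [194.3 186.9] [0.5644 0.1813 0.008 ]
can_1 top 0.4 [205.3 274.1] [ 0.524  -0.1103  0.008 ]
can_1 side 0.69 [251.9 248.6] [0.5726 0.171  0.008 ]
can_1 side 0.56 [250.3 282.5] [0.4905 0.1642 0.008 ]
can_1 side 0.56 [207.  250.4] [0.5727 0.0082 0.008 ]
can_1 side 0.5 [168.7 234.3] [ 0.6259 -0.1635  0.008 ]
can_1 side 0.45 [181.4 276.3] [ 0.5008 -0.104   0.008 ]
steel_plate top 0.57 [208.4 137.3] [0.5193 0.3501 0.    ]
steel_plate top 0.32 [185.8 235.1] [0.5915 0.0199 0.    ]
steel_plate side 0.6 [318.8 270.4] [0.5211 0.3522 0.    ]
eraser top 0.64 [233.7 302.4] [ 0.4281 -0.2039  0.    ]
eraser top 0.28 [207.6 138.3] [0.522  0.3467 0.    ]
eraser side 0.6 [165.5 297.4] [ 0.4346 -0.193   0.    ]
file_2 top 0.76 [153.1 211.2] [0.7034 0.0998 0.    ]
file_2 top 0.58 [219.1 189.3] [0.4813 0.1749 0.    ]
file_2 side 0.59 [230.7 199.6] [0.7015 0.0929 0.    ]
```

```bash
python3 - <<'E'
import cv2
a=cv2.imread("pics/top0.png")[170:250,175:345]; cv2.imwrite("pics/tc.png",cv2.resize(a,None,fx=4.6,fy=4.6,interpolation=cv2.INTER_CUBIC))
a=cv2.imread("pics/side0.png")[130:270,210:350]; cv2.imwrite("pics/sc.png",cv2.resize(a,None,fx=4.2,fy=4.2,interpolation=cv2.INTER_CUBIC))
E
```

```text
(no output)
```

View pics/tc.png

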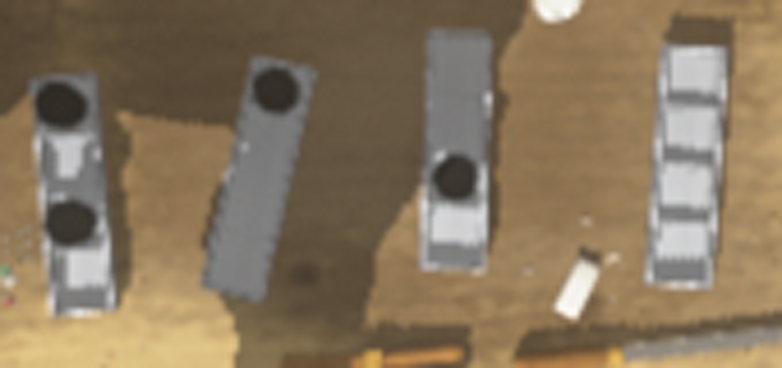

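View pics/sc.png

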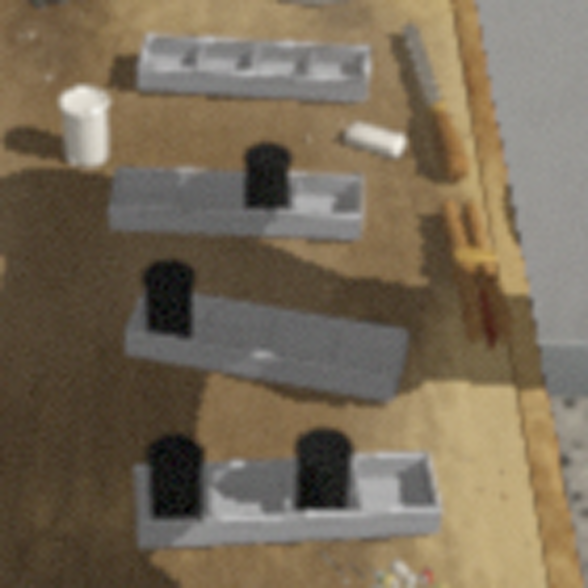

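```bash
cat > fit.py <<'E'
from h import *
C={1:[(31,79),(97,73),(116,310),(52,316)],2:[(252,56),(317,70),(264,301),(204,286)],3:[(428,30),(493,31),(488,270),(421,269)],4:[(664,44),(729,44),(713,288),(646,285)]}
def t(x,y): return ((y+.5)/4.6-.5+170,(x+.5)/4.6-.5+175)
def s(x,y): return ((y+.5)/4.2-.5+130,(x+.5)/4.2-.5+210)
P={}
for n,c in C.items():
    w=np.array([ray("top",t(*p),.025) for p in c])
    ctr=w.mean(0); ax=(w[0]+w[1]-w[2]-w[3])/2; P[n]=(ctr[0],ctr[1],np.arctan2(ax[1],ax[0]))
    print(n,np.round(ctr[:2],4),"axis deg",round(np.degrees(P[n][2]),2),"L",np.linalg.norm(ax).round(4),"W",np.linalg.norm((w[0]+w[3]-w[1]-w[2])/2).round(4))
def pock(n,i): # i=+-21,63mm along axis (far +)
    x,y,a=P[n]; return np.array([x+i*np.cos(a),y+i*np.sin(a)])
E
python3 - <<'E'
from fit import *
for nm,p,tr,i in (("c1a",(61,104),1,.063),("c1b",(71,223),1,-.021),("c2",(276,90),2,.063),("c3",(455,176),3,-.021)):
    print(nm,ray("top",t(*p),.056)[:2].round(4),pock(tr,i).round(4))
for nm,p in (("c1a",(175,450)),("c1b",(324,444)),("c2",(169,274)),("c3",(268,158))):
    print(nm,"side",ray("side",s(*p),.056)[:2].round(4))
img=cv2.imread("pics/side0.png");im2=cv2.imread("pics/top0.png")
img=cv2.resize(img[130:270,210:350],None,fx=4.2,fy=4.2,interpolation=cv2.INTER_CUBIC)
im2=cv2.resize(im2[170:250,175:345],None,fx=4.6,fy=4.6,interpolation=cv2.INTER_CUBIC)
for n,(x,y,a) in P.items():
  for z,col in ((.025,(0,0,255)),(0,(0,255,0))):
    for cam,I,f,o in(("side",img,4.2,(210,130)),("top",im2,4.6,(175,170))):
      q=[]
      for u,v in((.086,.023),(.086,-.023),(-.086,-.023),(-.086,.023)):
        q.append((proj(cam,(x+u*np.cos(a)-v*np.sin(a),y+u*np.sin(a)+v*np.cos(a),z))-np.array(o)+.5)*f-.5)
      cv2.polylines(I,[np.int32(np.round(q))],True,col,1)
cv2.imwrite("pics/ov_s.png",img);cv2.imwrite("pics/ov_t.png",im2)
E
```

```text
1 [0.5053 0.1662] axis deg 4.59 L 0.1711 W 0.047
2 [0.5153 0.0327] axis deg -12.87 L 0.1695 W 0.0462
3 [ 0.534 -0.11 ] axis deg -2.2 L 0.1719 W 0.0474
4 [ 0.521  -0.2752] axis deg -5.08 L 0.1746 W 0.0473
c1a [0.5685 0.1702] [0.5681 0.1712]
c1b [0.4845 0.1635] [0.4843 0.1645]
c2 [0.5765 0.0182] [0.5768 0.0187]
c3 [ 0.5143 -0.1073] [ 0.513  -0.1092]
c1a side [0.5658 0.1668]
c1b side [0.482  0.1606]
c2 side [0.5735 0.014 ]
c3 side [ 0.5101 -0.108 ]
```

View pics/ov_s.png

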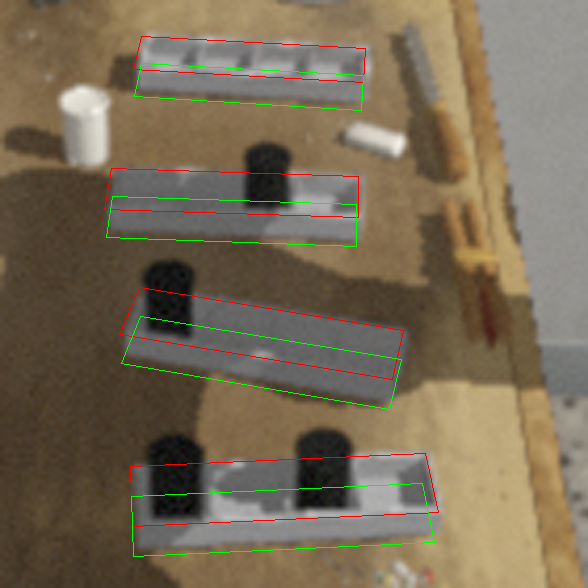

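View pics/ov_t.png

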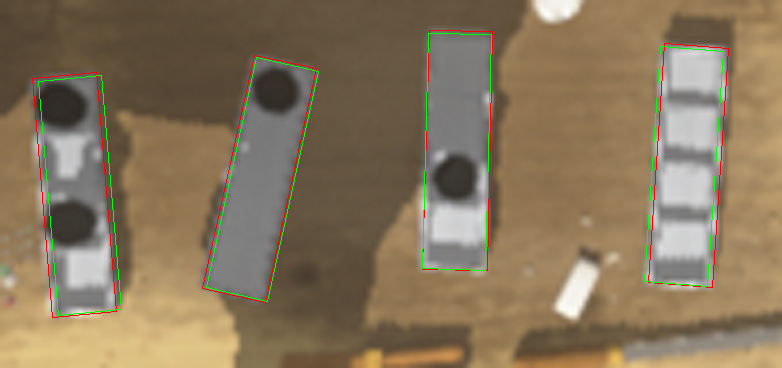

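```bash
cat >> h.py <<'E'
def tri(pt,ps):
    A=[];b=[]
    for c,p in(("top",pt),("side",ps)):
        k=imaging.calibration(c);T=k["world_from_camera"];d=T[:3,:3]@np.linalg.inv(k["K"])@np.array([p[1],p[0],1.]);d/=np.linalg.norm(d)
        M=np.eye(3)-np.outer(d,d);A.append(M);b.append(M@T[:3,3])
    A=np.vstack(A);b=np.hstack(b);return np.linalg.lstsq(A,b,rcond=None)[0]
def state():
    o=env.get_obs();r=o["tool_rot"];jaw=np.degrees(r[2])-90
    print("t",round(o["t"],2),"pos",o["tool_pos"].round(4),"rot",r.round(4),"jaw",round(jaw%180,2),"F",o["force"].round(1),"w",round(o["grip_width"],4),"q",o["q"].round(2))
    return o
def go(x,y,z,jaw=None,p=None):
    """units in tool axes after turning to jaw"""
    o=state();p=o["tool_pos"] if p is None else np.array(p);yaw=o["tool_rot"][2]
    if jaw is not None:
        d=(jaw+90-np.degrees(yaw)+90)%180-90;yaw+=np.radians(d);print("turn units",round(-d/6,3))
    X=np.array([np.cos(yaw),np.sin(yaw),0]);Y=np.array([np.sin(yaw),-np.cos(yaw),0]);e=np.array([x,y,z])-p
    print("tool xyz units",round(e@X/.04,3),round(e@Y/.04,3),round(-e[2]/.04,3))
E
python3 - <<'E'
from h import *
print(tri((138,203),(145,185)), tri((141,388),(55,217)))
print(ray("top",(217,372),0),ray("side",(122,284),0))
go(.575,.0165,.30,94.6)
E
```

```text
[0.71010121 0.09315456 0.26495049] [ 0.69081155 -0.42933909  0.25288802]
[ 0.48114516 -0.43761273  0.        ] [ 0.46758164 -0.44856741  0.        ]
t 0.7 pos [0.1946 0.4876 0.4047] rot [3.1415 0.     2.7618] jaw 68.24 F [-0.2  0.1  0. ] w 0.0855 q [ 0.97  0.31  1.5   0.    1.33 -0.22]
turn units -4.393
tool xyz units -8.534 -12.502 2.618
```

Call:
move_arm(
  steps=[
    [85,0,0,0.5,-0.88],
    [85,0,0,0.5,-0.88],
    [85,0,0,0.5,-0.88],
    [85,0,0,0.5,-0.88],
    [85,0,0,0.6,-0.88],
    [85,-0.5,-0.8,0,0],
    [85,-0.5,-0.8,0,0],
    [85,-0.5,-0.8,0,0],
    [85,-0.5,-0.8,0,0],
    [85,-0.5,-0.8,0,0],
    [85,-0.5,-0.8,0,0],
    [85,-0.5,-0.8,0,0],
  ],
)

```text
t: 1.7
tool_pos: [0.353, 0.274, 0.3009]
tool_rot: [3.141, 0.0, -3.06]
force: [0.3, 0.9, 0.2]
grip_width: 0.085
```

```bash
python3 - <<'E'
from h import *
go(.575,.0165,.28,94.6)
E
```

```text
t 1.7 pos [0.353  0.274  0.3009] rot [ 3.1414e+00  5.0000e-04 -3.0605e+00] jaw 94.65 F [0.3 0.9 0.2] w 0.085 q [ 0.4   0.26  1.86  0.    1.02 -1.26]
turn units 0.008
tool xyz units -5.015 -6.863 0.523
```

Call:
move_arm(
  steps=[
    [85,-0.56,-0.76,0,0],
    [85,-0.56,-0.76,0,0],
    [85,-0.56,-0.76,0,0],
    [85,-0.56,-0.76,0,0],
    [85,-0.56,-0.76,0,0],
    [85,-0.56,-0.76,0,0],
    [75,-0.56,-0.76,0,0],
    [70,-0.56,-0.76,0,0],
    [65,-0.53,-0.78,0.5,0],
    [65,0,0,0,0],
  ],
)

```text
t: 2.53
tool_pos: [0.5758, 0.0144, 0.278]
tool_rot: [-3.141, -0.002, -3.065]
force: [-0.3, -0.7, -1.1]
grip_width: 0.0651
```

```bash
python3 - <<'E'
from h import *
go(.575,.0165,.205,94.6)
im=imaging.capture("side"); cv2.imwrite("pics/s1.png",cv2.resize(im[90:280,170:360],None,fx=3.1,fy=3.1))
E
```

```text
t 2.53 pos [0.5758 0.0144 0.278 ] rot [-3.1412e+00 -2.2000e-03 -3.0652e+00] jaw 94.38 F [-0.3 -0.7 -1.1] w 0.0651 q [-0.18  0.55  1.5  -0.    1.1  -1.82]
turn units -0.037
tool xyz units 0.017 0.055 1.826
```

View pics/s1.png

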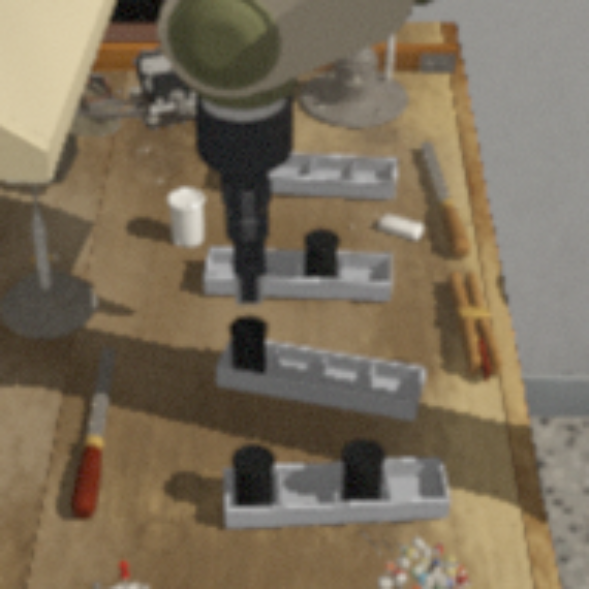

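Call:
move_arm(
  steps=[
    [65,0,0,0.5,0],
    [65,0.02,0,0.5,0],
    [65,0,0,0.5,0],
    [65,0,0,0.33,0],
    [50,0,0,0,0],
    [40,0,0,0,0],
    [30,0,0,0,0],
    [30,0,0,0,0],
    [30,0,0,0,0],
  ],
)

```text
t: 3.33
tool_pos: [0.5732, 0.0192, 0.2094]
tool_rot: [-3.141, 0.002, -3.061]
force: [-0.0, 1.9, 5.8]
grip_width: 0.0319
```

```bash
python3 - <<'E'
from h import *
go(.575,.0165,.27,94.6)
im=imaging.capture("side"); cv2.imwrite("pics/s2.png",cv2.resize(im[90:280,170:360],None,fx=3.1,fy=3.1))
E
```

```text
t 3.33 pos [0.5732 0.0192 0.2094] rot [-3.1413e+00  2.4000e-03 -3.0606e+00] jaw 94.64 F [-0.   1.9  5.8] w 0.0319 q [-0.17  0.64  1.56  0.    0.95 -1.82]
turn units 0.007
tool xyz units -0.04 -0.071 -1.515
```

View pics/s2.png

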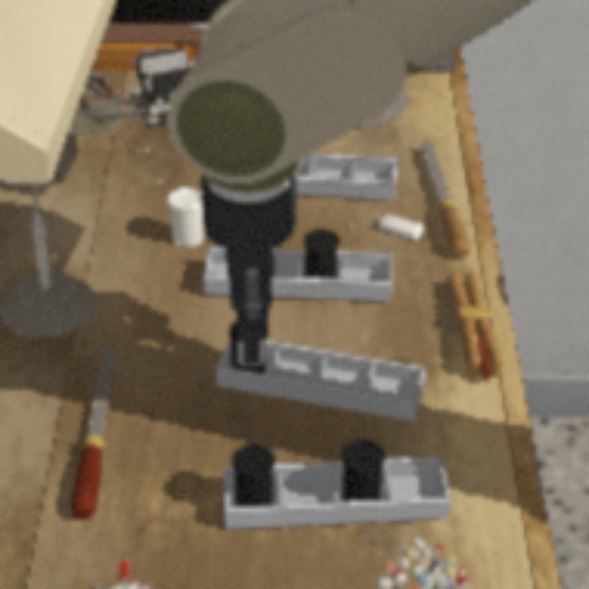

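```bash
python3 - <<'E'
from h import *
for i in range(3):
  imaging.capture("top"); state()
E
```

```text
t 3.43 pos [0.5732 0.0192 0.2094] rot [-3.1414e+00  2.4000e-03 -3.0606e+00] jaw 94.64 F [-0.8  1.4  7.2] w 0.0313 q [-0.17  0.64  1.56  0.    0.95 -1.82]
t 3.48 pos [0.5732 0.0192 0.2094] rot [-3.1414e+00  2.4000e-03 -3.0606e+00] jaw 94.64 F [-0.2  2.3  7.6] w 0.0316 q [-0.17  0.64  1.56  0.    0.95 -1.82]
t 3.53 pos [0.5732 0.0192 0.2094] rot [-3.1414e+00  2.5000e-03 -3.0607e+00] jaw 94.64 F [-0.8  0.8  7. ] w 0.0319 q [-0.17  0.64  1.56  0.    0.95 -1.82]
```

Call:
move_arm(
  steps=[
    [30,0,0,-0.3,0],
    [30,0,0,-0.4,0],
    [30,0,0,-0.6,0],
    [30,0,0,-0.6,0],
    [30,0,0,0,0],
  ],
)

```text
t: 3.95
tool_pos: [0.5736, 0.0189, 0.2895]
tool_rot: [-3.139, 0.008, -3.06]
force: [0.1, 0.2, -0.2]
grip_width: 0.0315
```

```bash
python3 - <<'E'
from h import *
go(.5255,.1665,.285,94.6)
im=imaging.capture("side"); cv2.imwrite("pics/s3.png",cv2.resize(im[90:280,170:360],None,fx=3.1,fy=3.1))
E
```

```text
t 3.95 pos [0.5736 0.0189 0.2895] rot [-3.1394  0.0081 -3.0605] jaw 94.65 F [ 0.1  0.2 -0.2] w 0.0315 q [-0.17  0.53  1.5  -0.    1.11 -1.82]
turn units 0.008
tool xyz units 0.902 3.774 0.112
```

View pics/s3.png

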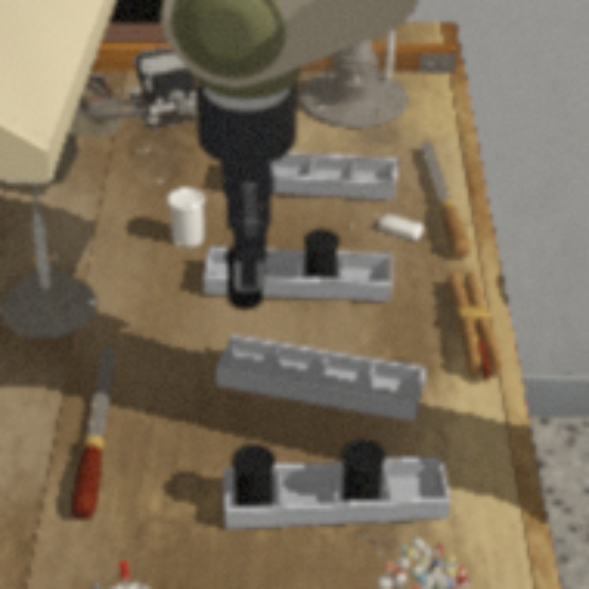

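Call:
move_arm(
  steps=[
    [30,0.15,0.6,0,0],
    [30,0.15,0.65,0,0],
    [30,0.15,0.65,0,0],
    [30,0.15,0.65,0,0],
    [30,0.15,0.65,0,0],
    [30,0.17,0.57,0,0],
    [30,0,0,0.5,0],
    [30,0,0,0.4,0],
    [30,0,0,0.3,0],
    [30,0,0,0,0],
  ],
)

```text
t: 4.83
tool_pos: [0.5231, 0.1663, 0.2334]
tool_rot: [-3.141, -0.005, -3.06]
force: [-0.8, -0.8, -1.1]
grip_width: 0.0317
```

```bash
python3 - <<'E'
from h import *
go(.524,.1665,.2105,94.6)
im=imaging.capture("side"); cv2.imwrite("pics/s4.png",cv2.resize(im[190:290,220:340],None,fx=5,fy=5,interpolation=2))
im=imaging.capture("top"); cv2.imwrite("pics/t4.png",cv2.resize(im[160:260,150:270],None,fx=5,fy=5,interpolation=2))
E
```

```text
t 4.83 pos [0.5231 0.1663 0.2334] rot [-3.1414 -0.0054 -3.0604] jaw 94.65 F [-0.8 -0.8 -1.1] w 0.0317 q [ 0.09  0.56  1.62 -0.    0.97 -1.56]
turn units 0.009
tool xyz units -0.022 0.002 0.572
```

View pics/s4.png

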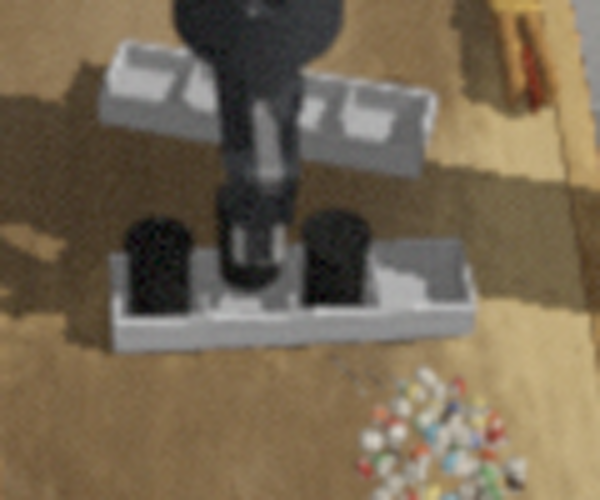

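View pics/t4.png

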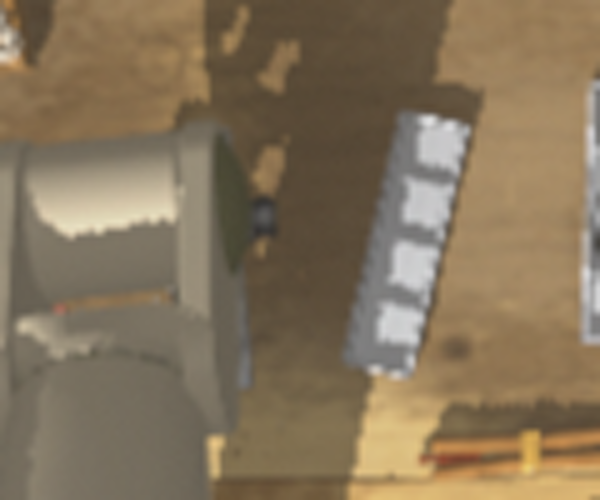

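Call:
move_arm(
  steps=[
    [30,-0.035,0,0.15,0],
    [30,0,0,0.15,0],
    [30,0,0,0.15,0],
    [30,0,0,0.1,0],
    [30,0,0,0,0],
  ],
)

```text
t: 5.35
tool_pos: [0.5252, 0.1664, 0.213]
tool_rot: [-3.142, -0.002, -3.061]
force: [0.8, -0.5, -0.5]
grip_width: 0.0317
```

```bash
python3 - <<'E'
from h import *
go(.524,.1665,.2105,94.6)
im=imaging.capture("side"); cv2.imwrite("pics/s5.png",cv2.resize(im[190:290,220:340],None,fx=5,fy=5,interpolation=2))
E
```

```text
t 5.35 pos [0.5252 0.1664 0.213 ] rot [-3.1415e+00 -1.7000e-03 -3.0607e+00] jaw 94.64 F [ 0.8 -0.5 -0.5] w 0.0317 q [ 0.09  0.59  1.63 -0.    0.93 -1.56]
turn units 0.006
tool xyz units 0.029 0.005 0.062
```

View pics/s5.png

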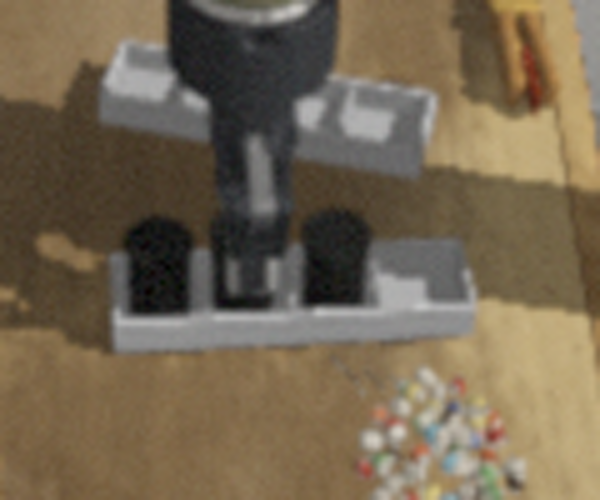

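Call:
move_arm(
  steps=[
    [30,0,0,0.07,0],
    [30,0,0,0,0],
    [36,0,0,0,0],
    [42,0,0,0,0],
    [50,0,0,0,0],
    [60,0,0,0,0],
    [60,0,0,0,0],
    [60,0,0,-0.5,0],
    [60,0,0,-0.7,0],
    [60,0,0,-0.8,0],
  ],
)

```text
t: 6.23
tool_pos: [0.5251, 0.1664, 0.2912]
tool_rot: [-3.142, -0.003, -3.061]
force: [0.5, -0.7, 1.0]
grip_width: 0.0602
```

```bash
python3 - <<'E'
from h import *
go(.512,-.109,.285,94.6)
im=imaging.capture("side"); cv2.imwrite("pics/s6.png",cv2.resize(im[190:290,220:340],None,fx=5,fy=5,interpolation=2))
E
```

```text
t 6.23 pos [0.5251 0.1664 0.2912] rot [-3.1416e+00 -2.8000e-03 -3.0607e+00] jaw 94.64 F [ 0.5 -0.7  1. ] w 0.0602 q [ 0.09  0.48  1.57  0.    1.1  -1.56]
turn units 0.006
tool xyz units 0.878 -6.836 0.156
```

View pics/s6.png

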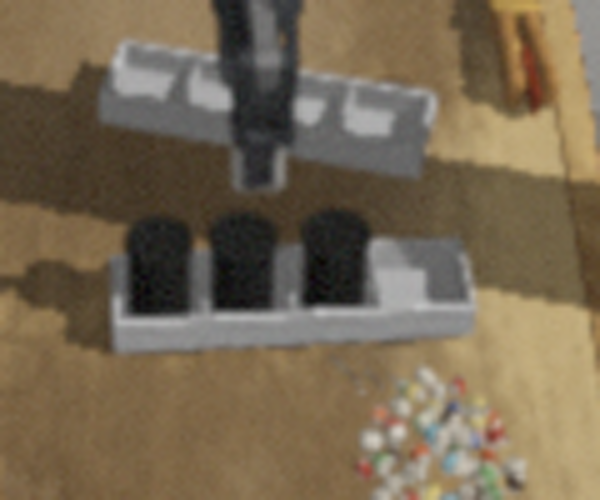

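Call:
move_arm(
  steps=[
    [65,0.088,-0.68,0,0],
    [65,0.088,-0.68,0,0],
    [65,0.088,-0.68,0,0],
    [65,0.088,-0.68,0,0],
    [65,0.088,-0.68,0,0],
    [65,0.088,-0.68,0,0],
    [65,0.088,-0.68,0,0],
    [65,0.088,-0.68,0,0],
    [65,0.088,-0.68,0,0],
    [65,0.088,-0.68,0.5,0],
    [65,0,0,0.3,0],
    [65,0,0,0,0],
  ],
)

```text
t: 7.28
tool_pos: [0.5116, -0.1085, 0.257]
tool_rot: [3.14, -0.003, -3.063]
force: [-0.5, 0.3, -0.5]
grip_width: 0.0649
```

```bash
python3 - <<'E'
from h import *
go(.512,-.1075,.208,94.6)
im=imaging.capture("side"); cv2.imwrite("pics/s7.png",cv2.resize(im[120:230,210:340],None,fx=5,fy=5,interpolation=2))
E
```

```text
t 7.28 pos [ 0.5116 -0.1085  0.257 ] rot [ 3.1397 -0.0034 -3.063 ] jaw 94.5 F [-0.5  0.3 -0.5] w 0.0649 q [-0.43  0.48  1.68 -0.    0.99 -2.08]
turn units -0.016
tool xyz units -0.011 0.025 1.226
```

View pics/s7.png

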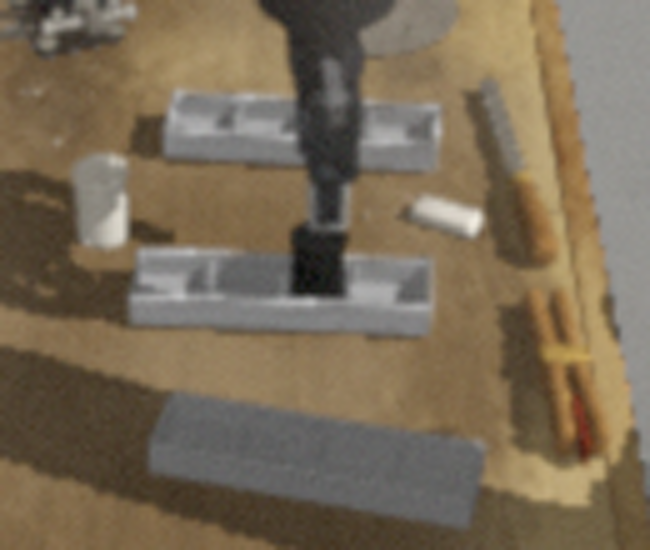

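Call:
move_arm(
  steps=[
    [65,-0.065,0.02,0.4,0],
    [65,0,0,0.4,0],
    [65,0,0,0.4,0],
    [50,0,0,0,0],
    [40,0,0,0,0],
    [30,0,0,0,0],
    [30,0,0,0,0],
    [30,0,0,0,0],
    [30,0,0,-0.3,0],
    [30,0,0,-0.5,0],
    [30,0,0,-0.6,0],
    [30,0,0,-0.6,0],
  ],
)

```text
t: 8.33
tool_pos: [0.5147, -0.1064, 0.2926]
tool_rot: [-3.142, 0.0, -3.061]
force: [0.6, 0.5, 0.1]
grip_width: 0.0315
```

```bash
python3 - <<'E'
from h import *
go(.4415,.160,.285,94.6)
im=imaging.capture("side"); cv2.imwrite("pics/s8.png",cv2.resize(im[120:230,210:340],None,fx=5,fy=5,interpolation=2))
E
```

```text
t 8.33 pos [ 0.5147 -0.1064  0.2926] rot [-3.1415e+00  1.0000e-04 -3.0606e+00] jaw 94.64 F [0.6 0.5 0.1] w 0.0315 q [-0.43  0.43  1.64 -0.    1.07 -2.08]
turn units 0.007
tool xyz units 1.29 6.785 0.191
```

View pics/s8.png

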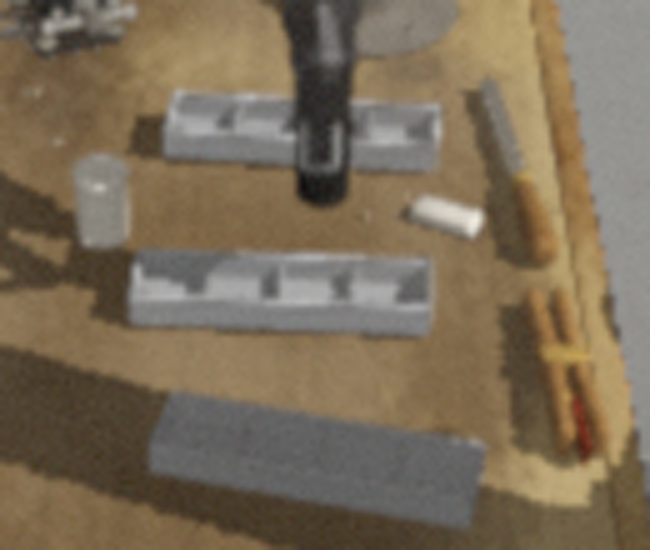

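Call:
move_arm(
  steps=[
    [30,0.14,0.72,0,0],
    [30,0.14,0.76,0,0],
    [30,0.14,0.76,0,0],
    [30,0.14,0.76,0,0],
    [30,0.14,0.76,0,0],
    [30,0.14,0.76,0,0],
    [30,0.14,0.76,0,0],
    [30,0.14,0.76,0,0],
    [30,0.16,0.74,0.3,0],
    [30,0,0,0.5,0],
    [30,0,0,0.5,0],
    [30,0,0,0.1,0],
  ],
)

```text
t: 9.38
tool_pos: [0.441, 0.1601, 0.2333]
tool_rot: [-3.141, -0.003, -3.06]
force: [-0.1, 0.0, -1.1]
grip_width: 0.0315
```

```bash
python3 - <<'E'
from h import *
go(.4415,.160,.2135,94.6)
im=imaging.capture("side"); cv2.imwrite("pics/s9.png",cv2.resize(im[190:290,220:340],None,fx=5,fy=5,interpolation=2))
E
```

```text
t 9.38 pos [0.441  0.1601 0.2333] rot [-3.1415 -0.0034 -3.0596] jaw 94.7 F [-0.1  0.  -1.1] w 0.0315 q [ 0.1   0.42  1.86 -0.    0.87 -1.56]
turn units 0.016
tool xyz units -0.012 -0.002 0.494
```

View pics/s9.png

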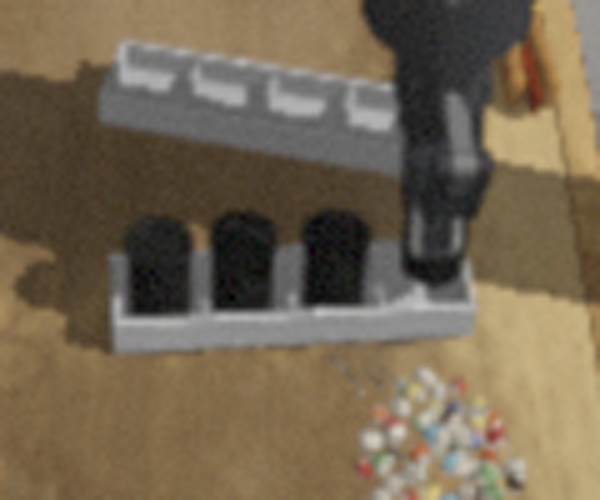

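Call:
move_arm(
  steps=[
    [30,-0.05,0,0.12,0],
    [30,0,0,0.15,0],
    [30,0,0,0.12,0],
    [30,0,0,0.1,0],
    [30,0,0,0,0],
  ],
)

```text
t: 9.85
tool_pos: [0.4438, 0.1597, 0.2151]
tool_rot: [-3.142, -0.001, -3.061]
force: [0.0, 0.5, 0.5]
grip_width: 0.0315
```

```bash
python3 - <<'E'
from h import *
go(.4435,.160,.2135,94.6)
im=imaging.capture("side"); cv2.imwrite("pics/s10.png",cv2.resize(im[190:290,220:340],None,fx=5,fy=5,interpolation=2))
E
```

```text
t 9.85 pos [0.4438 0.1597 0.2151] rot [-3.1416e+00 -8.0000e-04 -3.0610e+00] jaw 94.62 F [0.  0.5 0.5] w 0.0315 q [ 0.1   0.45  1.87 -0.    0.82 -1.56]
turn units 0.003
tool xyz units 0.007 0.009 0.04
```

View pics/s10.png

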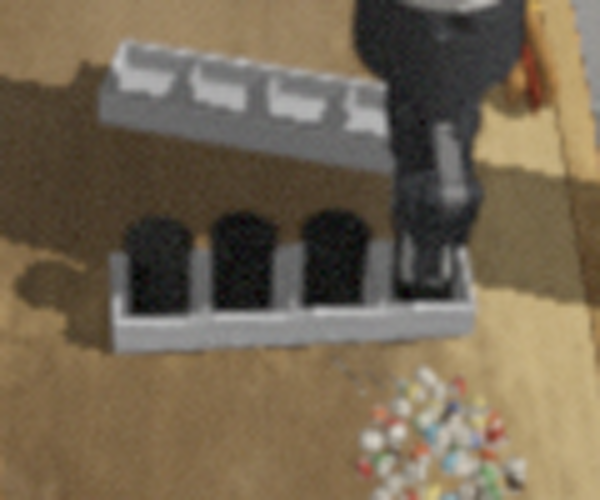

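Call:
move_arm(
  steps=[
    [30,0,0,0.06,0],
    [30,0,0,0,0],
    [36,0,0,0,0],
    [42,0,0,0,0],
    [50,0,0,0,0],
    [60,0,0,0,0],
    [60,0,0,0,0],
    [60,0,0,-0.5,0],
    [60,0,0,-0.8,0],
    [70,0,-0.3,-0.8,0.9],
    [80,0,-0.8,-0.5,0.9],
    [80,0,-0.8,0,0.9],
  ],
)

```text
t: 10.9
tool_pos: [0.4416, 0.0836, 0.3211]
tool_rot: [3.141, 0.008, 2.938]
force: [1.1, -0.7, 1.3]
grip_width: 0.0798
```

```bash
python3 - <<'E'
from h import *
go(.517,.032,.3,77.1)
im=imaging.capture("side"); cv2.imwrite("pics/s11.png",cv2.resize(im[190:290,220:340],None,fx=5,fy=5,interpolation=2))
im=imaging.capture("top"); cv2.imwrite("pics/t11.png",cv2.resize(im[170:250,175:345],None,fx=4.6,fy=4.6,interpolation=2))
cv2.imwrite("pics/t11r.png",im)
E
```

```text
t 10.9 pos [0.4416 0.0836 0.3211] rot [3.1406 0.0079 2.9377] jaw 78.32 F [ 1.1 -0.7  1.3] w 0.0798 q [-0.07  0.24  1.83 -0.    1.06 -1.44]
turn units 0.203
tool xyz units -2.125 -0.838 0.528
```

View pics/s11.png

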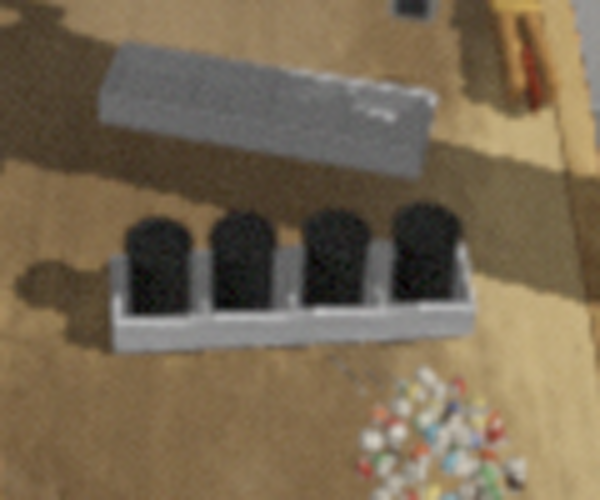

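View pics/t11.png

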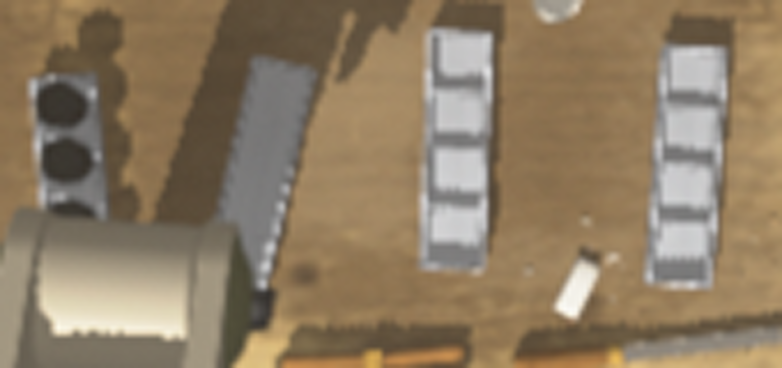

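```bash
python3 - <<'E'
from h import *
go(.534,-.110,.25,87.8)
E
```

```text
t 11.0 pos [0.4409 0.0814 0.3181] rot [-3.1412e+00  2.1000e-03  2.9334e+00] jaw 78.07 F [-0.   0.9 -0.7] w 0.0798 q [-0.08  0.24  1.84 -0.    1.06 -1.44]
turn units -1.621
tool xyz units -2.509 -4.691 1.702
```

Call:
move_arm(
  steps=[
    [75,0,0,0,-0.81],
    [75,0,0,0,-0.81],
    [75,-0.36,-0.67,0,0],
    [75,-0.36,-0.67,0.1,0],
    [75,-0.36,-0.67,0.2,0],
    [75,-0.36,-0.67,0.3,0],
    [75,-0.36,-0.67,0.3,0],
    [75,-0.36,-0.67,0.4,0],
    [75,-0.35,-0.67,0.4,0],
    [75,0,0,0,0],
  ],
)

```text
t: 11.83
tool_pos: [0.5362, -0.11, 0.2459]
tool_rot: [3.141, -0.003, 3.107]
force: [-0.2, 0.8, -0.1]
grip_width: 0.0747
```

```bash
python3 - <<'E'
from h import *
go(.534,-.110,.182,87.8)
im=imaging.capture("side"); cv2.imwrite("pics/s12.png",cv2.resize(im[110:220,200:330],None,fx=5,fy=5,interpolation=2))
E
```

```text
t 11.83 pos [ 0.5362 -0.11    0.2459] rot [ 3.1409e+00 -3.0000e-03  3.1070e+00] jaw 88.02 F [-0.2  0.8 -0.1] w 0.0747 q [-0.42  0.54  1.62 -0.    0.99 -1.95]
turn units 0.036
tool xyz units 0.055 -0.001 1.597
```

View pics/s12.png

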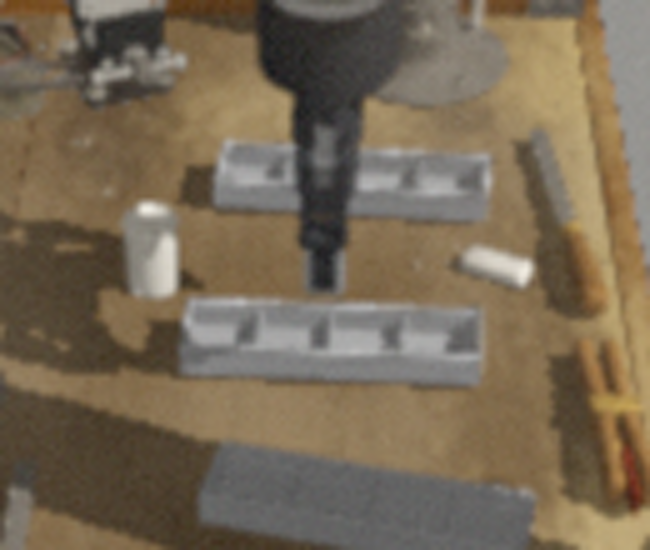

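Call:
move_arm(
  steps=[
    [75,0.08,0,0.4,0.03],
    [75,0,0,0.4,0],
    [75,0,0,0.3,0],
    [75,0,0,0.3,0],
    [75,0,0,0.1,0],
    [75,0,0,0,0],
  ],
)

```text
t: 12.38
tool_pos: [0.5319, -0.1056, 0.1888]
tool_rot: [3.141, -0.001, 3.108]
force: [-0.2, 0.9, -0.6]
grip_width: 0.0748
```

```bash
python3 - <<'E'
from h import *
go(.5327,-.110,.182,87.8)
im=imaging.capture("side"); cv2.imwrite("pics/s13.png",cv2.resize(im[110:220,200:330],None,fx=5,fy=5,interpolation=2))
E
```

```text
t 12.38 pos [ 0.5319 -0.1056  0.1888] rot [ 3.1409e+00 -1.4000e-03  3.1077e+00] jaw 88.06 F [-0.2  0.9 -0.6] w 0.0748 q [-0.41  0.62  1.66  0.    0.86 -1.95]
turn units 0.043
tool xyz units -0.024 -0.11 0.169
```

View pics/s13.png

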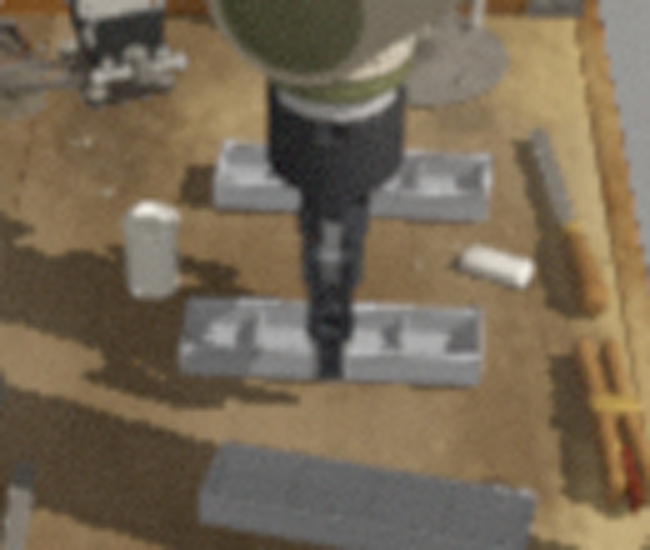

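Call:
move_arm(
  steps=[
    [75,0,-0.11,0.12,0.04],
    [75,0,0,0.05,0],
    [65,0,0,0,0],
    [55,0,0,0,0],
    [48,0,0,0,0],
    [42,0,0,0,0],
    [40,0,0,0,0],
    [40,0,0,0,0],
    [40,0,0,0,0],
  ],
)

```text
t: 13.18
tool_pos: [0.5321, -0.111, 0.183]
tool_rot: [-3.141, 0.001, 3.102]
force: [-1.4, 1.7, 4.3]
grip_width: 0.0444
```

```bash
python3 - <<'E'
from h import *
go(.5327,-.110,.182,87.8)
im=imaging.capture("side"); cv2.imwrite("pics/s14.png",cv2.resize(im[110:220,200:330],None,fx=5,fy=5,interpolation=2))
E
```

```text
t 13.18 pos [ 0.5321 -0.111   0.183 ] rot [-3.1413e+00  8.0000e-04  3.1022e+00] jaw 87.74 F [-1.4  1.7  4.3] w 0.0444 q [-0.42  0.63  1.66 -0.    0.85 -1.95]
turn units -0.01
tool xyz units -0.014 0.025 0.025
```

View pics/s14.png

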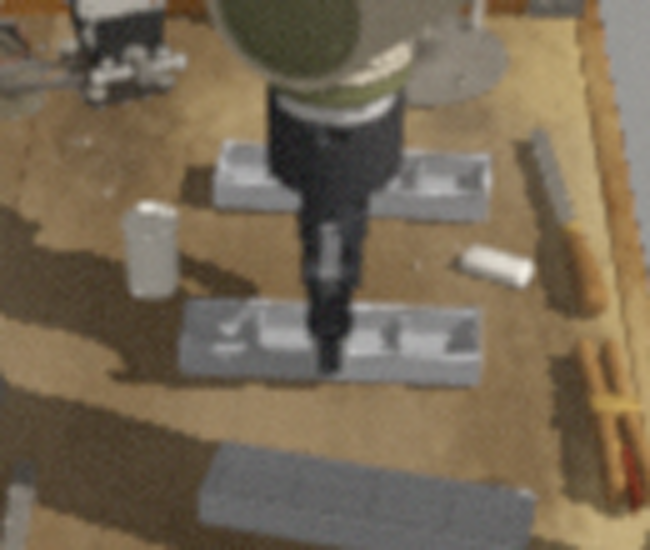

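Call:
move_arm(
  steps=[
    [40,0,0,-0.2,0],
    [40,0,0,-0.4,0],
    [40,0,0,-0.5,0],
    [40,0,0,-0.4,0],
    [40,0,0,0,0],
  ],
)

```text
t: 13.65
tool_pos: [0.5325, -0.1111, 0.2455]
tool_rot: [-3.14, 0.005, 3.102]
force: [0.9, -0.4, -0.7]
grip_width: 0.0444
```

```bash
python3 - <<'E'
from h import *
go(.5191,-.2762,.243,84.9)
im=imaging.capture("side"); cv2.imwrite("pics/s15.png",cv2.resize(im[110:220,200:330],None,fx=5,fy=5,interpolation=2))
E
```

```text
t 13.65 pos [ 0.5325 -0.1111  0.2455] rot [-3.1396  0.005   3.1023] jaw 87.75 F [ 0.9 -0.4 -0.7] w 0.0444 q [-0.42  0.53  1.63  0.    0.98 -1.95]
turn units 0.475
tool xyz units -0.032 -4.14 0.064
```

View pics/s15.png

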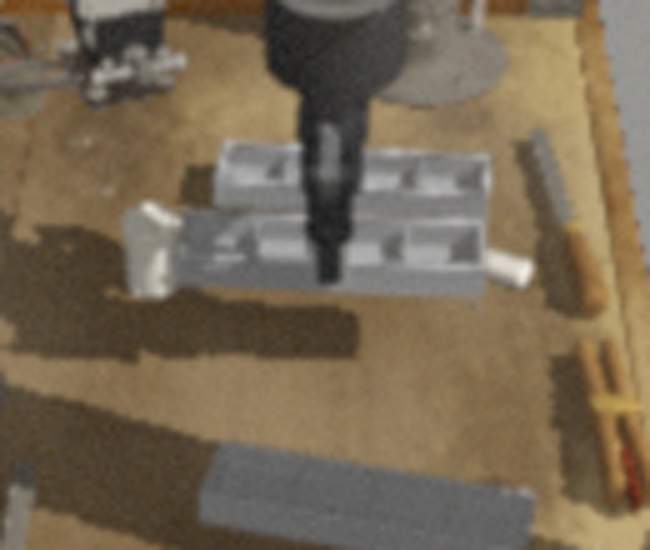

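Call:
move_arm(
  steps=[
    [40,0,0,-0.4,0.47],
    [40,0,-0.4,0,0],
    [40,0,-0.54,0,0],
    [40,0,-0.54,0,0],
    [40,0,-0.54,0,0],
    [40,0,-0.54,0,0],
    [40,0,-0.54,0,0],
    [40,0,-0.54,0,0],
    [40,-0.03,-0.5,0,0],
    [40,0,0,0.4,0],
    [40,0,0,0.3,0],
    [40,0,0,0,0],
  ],
)

```text
t: 14.7
tool_pos: [0.5177, -0.2753, 0.2265]
tool_rot: [3.138, -0.006, 3.053]
force: [0.4, 0.4, -1.1]
grip_width: 0.0446
```

```bash
python3 - <<'E'
from h import *
go(.5191,-.2762,.225,84.9)
im=imaging.capture("side"); cv2.imwrite("pics/s16.png",cv2.resize(im[90:190,220:340],None,fx=5,fy=5,interpolation=2))
im=imaging.capture("top"); cv2.imwrite("pics/t16.png",cv2.resize(im[150:250,270:390],None,fx=5,fy=5,interpolation=2))
E
```

```text
t 14.7 pos [ 0.5177 -0.2753  0.2265] rot [ 3.1376 -0.0057  3.0527] jaw 84.91 F [ 0.4  0.4 -1.1] w 0.0446 q [-0.69  0.64  1.5   0.    1.01 -2.17]
turn units 0.001
tool xyz units -0.038 -0.019 0.038
```

View pics/s16.png

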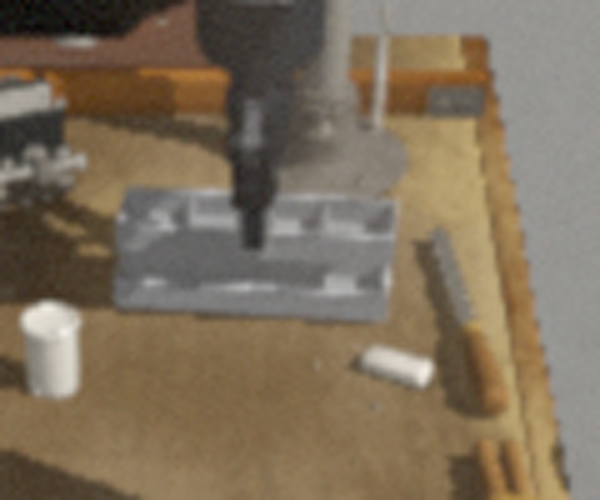

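View pics/t16.png

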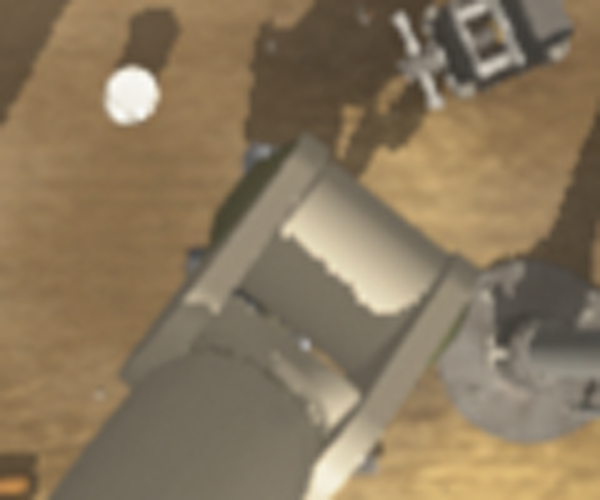

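```bash
cat > ov.py <<'E'
from h import *
def ov(img,cam,pose,zs,f,o,col):
  x,y,a=pose
  for z in zs:
      q=[]
      for u,v in((.086,.023),(.086,-.023),(-.086,-.023),(-.086,.023)):
        q.append((proj(cam,(x+u*np.cos(a)-v*np.sin(a),y+u*np.sin(a)+v*np.cos(a),z))-np.array(o)+.5)*f-.5)
      cv2.polylines(img,[np.int32(np.round(q))],True,col,1)
E
python3 - <<'E'
from ov import *
I=cv2.imread("pics/s16.png")
I=I[60:340,90:420];I=cv2.resize(I,None,fx=1.8,fy=1.8,interpolation=2)
f=9;o=(220+18,90+12)
dx,dy=-.0022,-.003
ov(I,"side",(.521+dx,-.2752+dy,np.radians(-5.1)),[.025,0],f,o,(0,255,0))
ov(I,"side",(.521+dx,-.2752+dy,np.radians(-5.1)),[.025+.044,.044],f,o,(0,0,255))
cv2.imwrite("pics/o16.png",I)
E
```

```text
(no output)
```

View pics/o16.png

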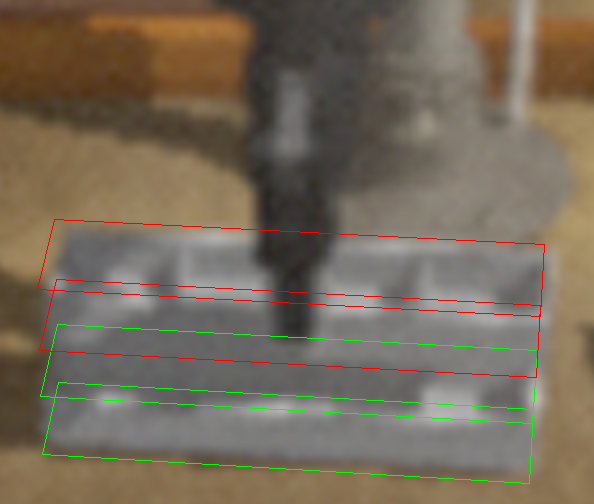

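```bash
python3 - <<'E'
from h import *
# top: saturation mask rectangles
for fn in("pics/top0.png","pics/t11r.png"):
  a=cv2.imread(fn); f=6
  b=cv2.resize(a[165:255,170:350],None,fx=f,fy=f,interpolation=cv2.INTER_CUBIC).astype(int)
  d=b[...,2]-b[...,0]
  m=(cv2.GaussianBlur(d.astype(np.float32),(0,0),3)<25).astype(np.uint8)
  cs,_=cv2.findContours(m,cv2.RETR_EXTERNAL,cv2.CHAIN_APPROX_NONE)
  for c in cs:
    if cv2.contourArea(c)<6000: continue
    (cx,cy),(w,h),an=cv2.minAreaRect(c)
    box=cv2.boxPoints(((cx,cy),(w,h),an))
    W=[ray("top",((p[1]+.5)/f-.5+165,(p[0]+.5)/f-.5+170),.025) for p in box]
    e1=W[1]-W[0];e2=W[2]-W[1];
    L=e1 if np.linalg.norm(e1)>np.linalg.norm(e2) else e2
    print(fn,np.mean(W,0)[:2].round(4),"dims",np.linalg.norm(e1).round(4),np.linalg.norm(e2).round(4),"ang",np.round((np.degrees(np.arctan2(L[1],L[0]))+90)%180-90,2))
    # principal axis via moments
    M=cv2.moments(c); th=.5*np.arctan2(2*M["mu11"],M["mu20"]-M["mu02"]); print("   pca img deg",np.degrees(th).round(2),"centroid",ray("top",((M["m01"]/M["m00"]+.5)/f-.5+165,(M["m10"]/M["m00"]+.5)/f-.5+170),.025)[:2].round(4))
E
```

```text
pics/top0.png [0.5065 0.1666] dims 0.0527 0.1739 ang 5.21
   pca img deg 84.76 centroid [0.5068 0.1659]
pics/top0.png [0.5155 0.0339] dims 0.1755 0.0519 ang -13.59
   pca img deg -77.39 centroid [0.5159 0.0331]
pics/top0.png [ 0.5216 -0.2745] dims 0.1758 0.0504 ang -4.93
   pca img deg -85.89 centroid [ 0.5216 -0.2745]
pics/top0.png [ 0.5348 -0.1093] dims 0.1741 0.0522 ang -2.66
   pca img deg -88.49 centroid [ 0.535  -0.1092]
pics/t11r.png [0.3958 0.1481] dims 0.0822 0.1157 ang 79.56
   pca img deg 5.34 centroid [0.39   0.1605]
pics/t11r.png [0.4983 0.1126] dims 0.2435 0.2033 ang -11.76
   pca img deg 8.47 centroid [0.5129 0.0899]
pics/t11r.png [ 0.5216 -0.2744] dims 0.1759 0.0504 ang -5.04
   pca img deg -85.89 centroid [ 0.5216 -0.2745]
pics/t11r.png [ 0.5354 -0.1099] dims 0.175 0.0505 ang -2.42
   pca img deg -87.78 centroid [ 0.5352 -0.1099]
```

Call:
move_arm(
  steps=[
    [40,-0.05,-0.02,0.15,-0.04],
    [40,0,0,0.15,0],
    [40,0,0,0,0],
  ],
)

```text
t: 15.05
tool_pos: [0.5203, -0.2766, 0.2173]
tool_rot: [3.141, -0.001, 3.058]
force: [-0.7, 0.0, -1.7]
grip_width: 0.0444
```

```bash
python3 - <<'E'
from h import *
go(.5195,-.2762,.213,84.9)
im=sum(imaging.capture("side").astype(float) for i in range(4))/4
c=im[115:162,236:306]
c=np.clip((c-40)*1.5,0,255).astype(np.uint8)
cv2.imwrite("pics/s17.png",cv2.resize(c,None,fx=11,fy=11,interpolation=cv2.INTER_CUBIC))
E
```

```text
t 15.05 pos [ 0.5203 -0.2766  0.2173] rot [ 3.1407e+00 -1.2000e-03  3.0576e+00] jaw 85.19 F [-0.7  0.  -1.7] w 0.0444 q [-0.69  0.65  1.5   0.    0.99 -2.17]
turn units 0.048
tool xyz units 0.022 0.008 0.108
```

View pics/s17.png

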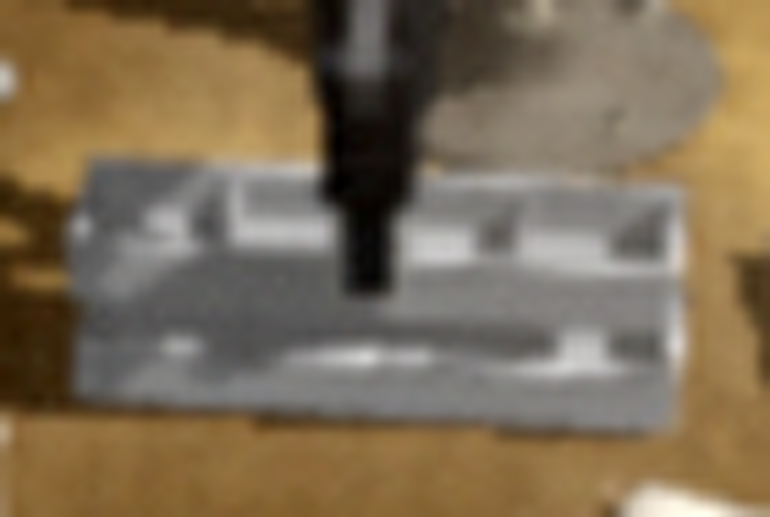

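Call:
move_arm(
  steps=[
    [40,0,0,0.1,0.02],
    [40,0,0,0.1,0],
    [40,0,0,0.1,0],
    [40,0,0,0,0],
  ],
)

```text
t: 15.58
tool_pos: [0.5202, -0.2769, 0.2053]
tool_rot: [3.141, -0.001, 3.055]
force: [0.7, 0.2, -2.3]
grip_width: 0.044
```

```bash
python3 - <<'E'
from h import *
go(.5195,-.2762,.204,84.9)
E
```

```text
t 15.58 pos [ 0.5202 -0.2769  0.2053] rot [ 3.1407e+00 -1.4000e-03  3.0550e+00] jaw 85.04 F [ 0.7  0.2 -2.3] w 0.044 q [-0.69  0.67  1.5  -0.    0.97 -2.17]
turn units 0.023
tool xyz units 0.018 0.015 0.033
```

Call:
move_arm(
  steps=[
    [40,0,0,0.04,0],
    [40,0,0,0,0],
    [48,0,0,0,0],
    [54,0,0,0,0],
    [62,0,0,0,0],
    [62,0,0,0,0],
    [62,0,0,-0.4,0],
    [70,0,0,-0.6,0],
    [75,0,0,-0.8,0],
    [75,0,0.6,0,0],
    [75,0,0.8,0,0],
    [75,0,0.8,0,0],
  ],
)

```text
t: 16.58
tool_pos: [0.5278, -0.1887, 0.2774]
tool_rot: [-3.141, 0.001, 3.054]
force: [1.3, 0.8, -0.4]
grip_width: 0.0749
```

```bash
python3 - <<'E'
from h import *
state()
im=sum(imaging.capture("side").astype(float) for i in range(3))/3
cv2.imwrite("pics/s18r.png",im.astype(np.uint8))
c=im[115:172,226:306]
c=np.clip((c-40)*1.5,0,255).astype(np.uint8)
cv2.imwrite("pics/s18.png",cv2.resize(c,None,fx=9,fy=9,interpolation=cv2.INTER_CUBIC))
im=imaging.capture("top"); cv2.imwrite("pics/t18.png",cv2.resize(im[160:250,230:350],None,fx=6,fy=6,interpolation=2));cv2.imwrite("pics/t18r.png",im)
E
```

```text
t 16.58 pos [ 0.5278 -0.1887  0.2774] rot [-3.1411e+00  1.2000e-03  3.0535e+00] jaw 84.95 F [ 1.3  0.8 -0.4] w 0.0749 q [-0.55  0.52  1.55  0.    1.07 -2.04]
```

View pics/s18.png

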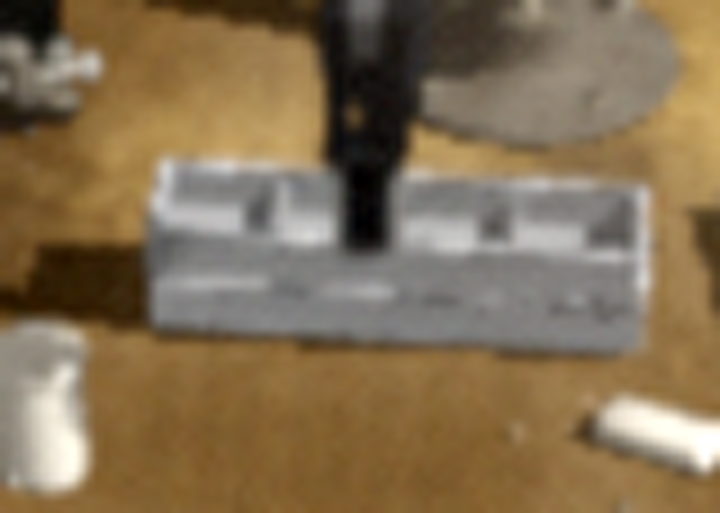

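View pics/t18.png

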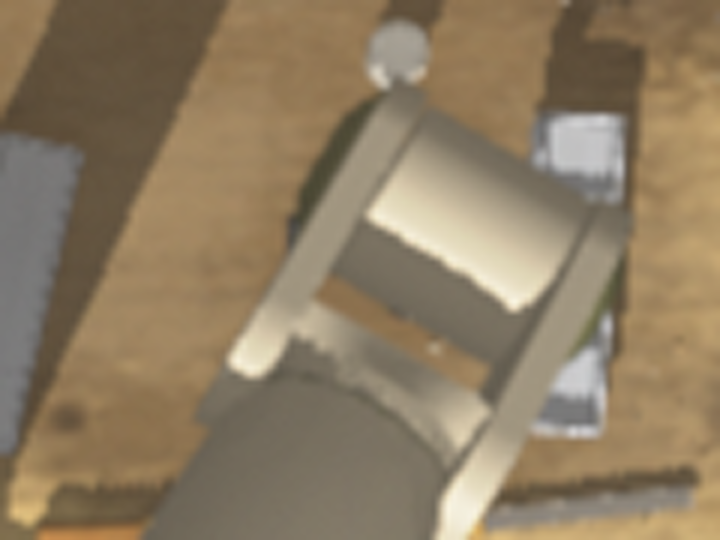

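```bash
python3 - <<'E'
from h import *
go(.5143,.033,.25,76.9)
E
```

```text
t 16.78 pos [ 0.5282 -0.1889  0.2771] rot [-3.1411e+00  6.0000e-04  3.0564e+00] jaw 85.12 F [-0.   0.2 -0.4] w 0.0751 q [-0.55  0.52  1.55 -0.    1.07 -2.04]
turn units 1.37
tool xyz units 1.595 5.324 0.678
```

```bash
python3 - <<'E'
from h import *
a=cv2.imread("pics/t18r.png"); f=6;r0,c0=165,205
b=cv2.resize(a[r0:255,c0:c0+55],None,fx=f,fy=f,interpolation=cv2.INTER_CUBIC)
cv2.imwrite("pics/t18c.png",b)
b=b.astype(int);d=cv2.GaussianBlur((b[...,2]-b[...,0]).astype(np.float32),(0,0),3)
for th in(10,15,20):
  m=(d<th).astype(np.uint8)
  cs,_=cv2.findContours(m,cv2.RETR_EXTERNAL,cv2.CHAIN_APPROX_NONE)
  for c in cs:
    if cv2.contourArea(c)<6000: continue
    R=cv2.minAreaRect(c);box=cv2.boxPoints(R)
    W=[ray("top",((p[1]+.5)/f-.5+r0,(p[0]+.5)/f-.5+c0),.025) for p in box]
    e=[W[1]-W[0],W[2]-W[1]];L=max(e,key=np.linalg.norm)
    print(th,np.mean(W,0)[:2].round(4),[np.linalg.norm(x).round(4) for x in e],np.round((np.degrees(np.arctan2(L[1],L[0]))+90)%180-90,2))
E
```

```text
10 [0.515  0.0341] [np.float64(0.1697), np.float64(0.0459)] -13.42
15 [0.5151 0.0339] [np.float64(0.1718), np.float64(0.0481)] -13.68
20 [0.5153 0.0339] [np.float64(0.1736), np.float64(0.0499)] -13.76
```

View pics/t18c.png

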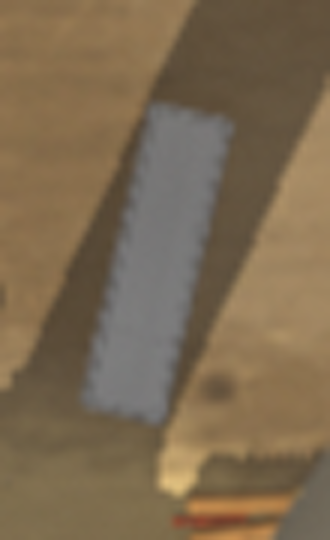

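```bash
python3 - <<'E'
from h import *
go(.513,.033,.25,76.4)
E
```

```text
t 16.78 pos [ 0.5282 -0.1889  0.2771] rot [-3.1411e+00  6.0000e-04  3.0564e+00] jaw 85.12 F [-0.   0.2 -0.4] w 0.0751 q [-0.55  0.52  1.55 -0.    1.07 -2.04]
turn units 1.453
tool xyz units 1.673 5.302 0.678
```

Call:
move_arm(
  steps=[
    [75,0,0,0,0.73],
    [75,0,0,0,0.72],
    [75,0.2,0.64,0,0],
    [75,0.21,0.67,0,0],
    [75,0.21,0.67,0,0],
    [75,0.21,0.67,0,0],
    [75,0.21,0.67,0.1,0],
    [75,0.21,0.67,0.2,0],
    [75,0.21,0.67,0.2,0],
    [75,0.21,0.64,0.2,0],
    [75,0,0,0,0],
  ],
)

```text
t: 17.7
tool_pos: [0.5126, 0.035, 0.2475]
tool_rot: [3.141, -0.003, 2.905]
force: [0.1, 0.3, -0.8]
grip_width: 0.0747
```

```bash
python3 - <<'E'
from h import *
go(.513,.033,.183,76.4)
im=imaging.capture("side"); cv2.imwrite("pics/s19.png",cv2.resize(im[130:260,220:350],None,fx=4.5,fy=4.5,interpolation=2))
E
```

```text
t 17.7 pos [0.5126 0.035  0.2475] rot [ 3.1412e+00 -2.8000e-03  2.9054e+00] jaw 76.47 F [ 0.1  0.3 -0.8] w 0.0747 q [-0.16  0.47  1.72  0.    0.95 -1.5 ]
turn units 0.011
tool xyz units -0.022 -0.046 1.612
```

View pics/s19.png

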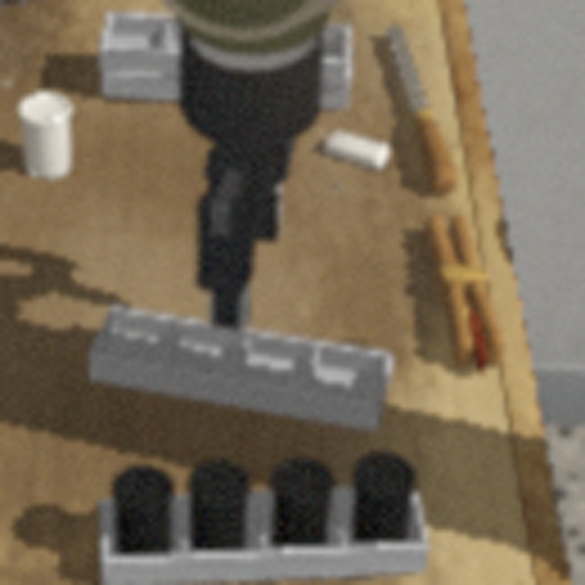

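Call:
move_arm(
  steps=[
    [75,0,-0.045,0.4,0],
    [75,0,0,0.4,0],
    [75,0,0,0.3,0],
    [75,0,0,0.3,0],
    [75,0,0,0.1,0],
    [75,0,0,0,0],
  ],
)

```text
t: 18.25
tool_pos: [0.5129, 0.0295, 0.1883]
tool_rot: [-3.141, -0.001, 2.902]
force: [-0.0, 0.8, -0.2]
grip_width: 0.075
```

```bash
python3 - <<'E'
from h import *
go(.513,.033,.183,76.4)
im=imaging.capture("side"); cv2.imwrite("pics/s20.png",cv2.resize(im[130:260,220:350],None,fx=4.5,fy=4.5,interpolation=2))
E
```

```text
t 18.25 pos [0.5129 0.0295 0.1883] rot [-3.1414e+00 -1.0000e-03  2.9017e+00] jaw 76.25 F [-0.   0.8 -0.2] w 0.075 q [-0.17  0.57  1.75 -0.    0.82 -1.5 ]
turn units -0.025
tool xyz units 0.019 0.085 0.132
```

View pics/s20.png

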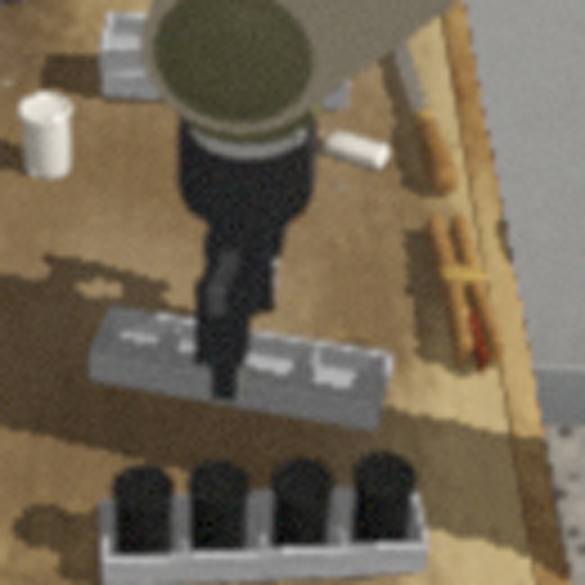

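Call:
move_arm(
  steps=[
    [75,0.03,0.085,0.1,-0.02],
    [75,0,0,0.04,0],
    [65,0,0,0,0],
    [55,0,0,0,0],
    [48,0,0,0,0],
    [42,0,0,0,0],
    [40,0,0,0,0],
    [40,0,0,0,0],
    [40,0,0,0,0],
  ],
)

```text
t: 19.05
tool_pos: [0.5125, 0.0343, 0.1839]
tool_rot: [3.142, 0.001, 2.905]
force: [-1.5, -0.9, 5.8]
grip_width: 0.0442
```

```bash
python3 - <<'E'
from h import *
go(.513,.033,.183,76.4)
im=imaging.capture("side"); cv2.imwrite("pics/s21.png",cv2.resize(im[150:240,225:325],None,fx=6,fy=6,interpolation=2))
E
```

```text
t 19.05 pos [0.5125 0.0343 0.1839] rot [3.1416e+00 8.0000e-04 2.9055e+00] jaw 76.47 F [-1.5 -0.9  5.8] w 0.0442 q [-0.16  0.58  1.76 -0.    0.81 -1.5 ]
turn units 0.012
tool xyz units -0.019 -0.029 0.021
```

View pics/s21.png

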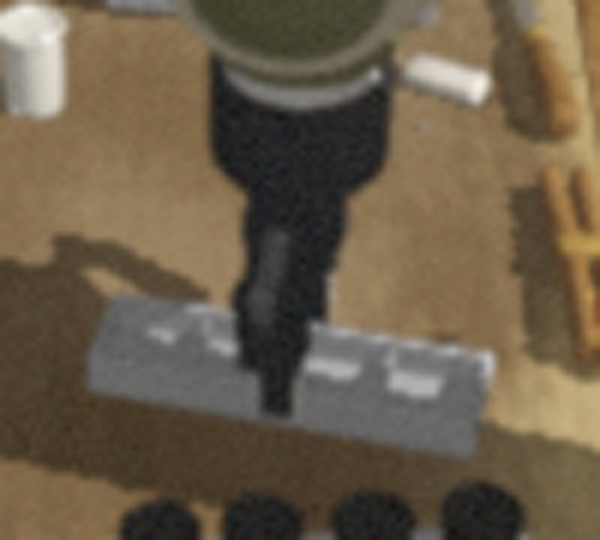

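Call:
move_arm(
  steps=[
    [40,0,0,-0.2,0],
    [40,0,0,-0.4,0],
    [40,0,0,-0.6,0],
    [40,0,0,-0.6,0],
    [40,0,0,-0.4,0],
    [40,0,-0.2,0,-0.5],
    [40,0,-0.3,0,-0.5],
    [40,0,-0.3,0,-0.42],
    [40,0,0,0,0],
  ],
)

```text
t: 19.85
tool_pos: [0.5065, 0.0016, 0.2717]
tool_rot: [-3.141, 0.0, 3.054]
force: [-0.2, 0.4, -1.5]
grip_width: 0.0448
```

```bash
python3 - <<'E'
from h import *
go(.5202,-.2767,.265,85.0)
im=imaging.capture("side"); cv2.imwrite("pics/s22.png",cv2.resize(im[110:240,215:345],None,fx=4.5,fy=4.5,interpolation=2))
E
```

```text
t 19.85 pos [0.5065 0.0016 0.2717] rot [-3.1412e+00  3.0000e-04  3.0543e+00] jaw 85.0 F [-0.2  0.4 -1.5] w 0.0448 q [-0.23  0.42  1.72 -0.    1.   -1.71]
turn units 0.0
tool xyz units -0.947 -6.9 0.166
```

View pics/s22.png

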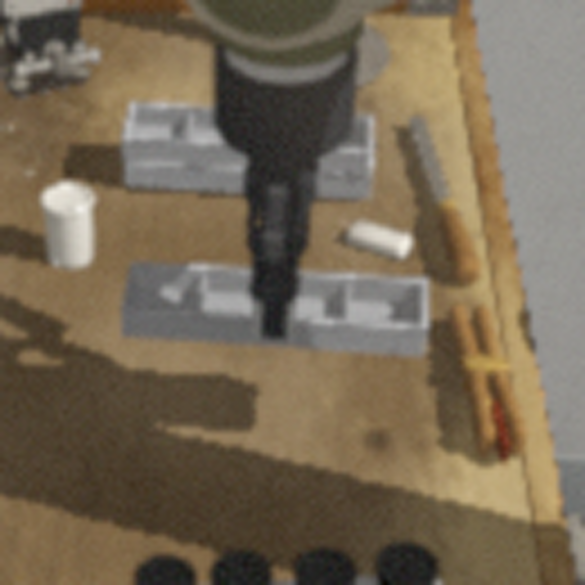

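Call:
move_arm(
  steps=[
    [40,-0.05,-0.4,0,0],
    [40,-0.09,-0.65,0,0],
    [40,-0.09,-0.65,0,0],
    [40,-0.09,-0.65,0,0],
    [40,-0.09,-0.65,0,0],
    [40,-0.09,-0.65,0,0],
    [40,-0.09,-0.65,0,0],
    [40,-0.09,-0.65,0,0],
    [40,-0.09,-0.65,0,0],
    [40,-0.09,-0.65,0,0],
    [40,-0.09,-0.6,0,0],
    [40,0,0,0,0],
  ],
)

```text
t: 20.9
tool_pos: [0.5206, -0.2765, 0.2712]
tool_rot: [-3.14, 0.001, 3.05]
force: [0.0, -0.6, -2.1]
grip_width: 0.0445
```

```bash
python3 - <<'E'
from h import *
go(.5202,-.2767,.245,85.0)
E
```

```text
t 20.9 pos [ 0.5206 -0.2765  0.2712] rot [-3.1402e+00  9.0000e-04  3.0496e+00] jaw 84.73 F [ 0.  -0.6 -2.1] w 0.0445 q [-0.69  0.58  1.46 -0.    1.1  -2.17]
turn units -0.045
tool xyz units 0.011 -0.005 0.656
```

Call:
move_arm(
  steps=[
    [40,0.01,0,0.3,-0.04],
    [40,0,0,0.25,0],
    [40,0,0,0.2,0],
    [40,0,0,0,0],
  ],
)

```text
t: 21.23
tool_pos: [0.5201, -0.2724, 0.2392]
tool_rot: [3.139, -0.003, 3.058]
force: [0.5, 0.6, -0.8]
grip_width: 0.0446
```

```bash
python3 - <<'E'
from h import *
go(.5202,-.2767,.226,85.0)
im=sum(imaging.capture("side").astype(float) for i in range(4))/4
c=im[105:162,236:306]
c=np.clip((c-40)*1.5,0,255).astype(np.uint8)
cv2.imwrite("pics/s23.png",cv2.resize(c,None,fx=10,fy=10,interpolation=cv2.INTER_CUBIC))
E
```

```text
t 21.23 pos [ 0.5201 -0.2724  0.2392] rot [ 3.1394e+00 -3.1000e-03  3.0583e+00] jaw 85.23 F [ 0.5  0.6 -0.8] w 0.0446 q [-0.68  0.62  1.49  0.    1.04 -2.17]
turn units 0.038
tool xyz units -0.013 -0.106 0.33
```

View pics/s23.png

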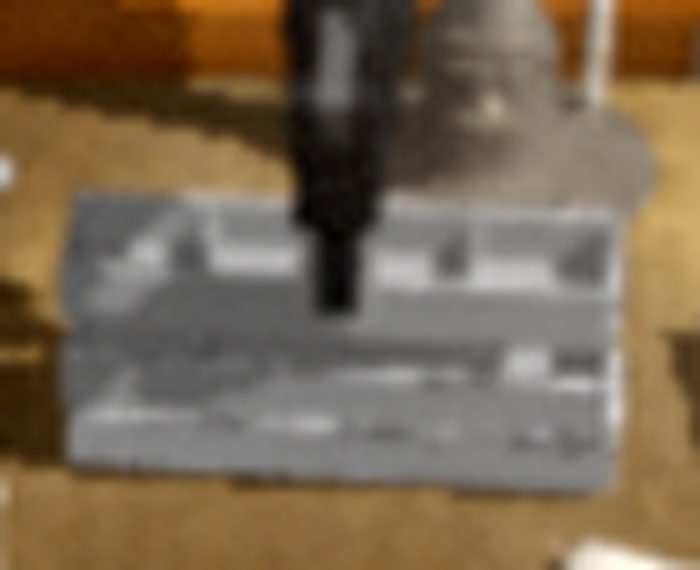

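Call:
move_arm(
  steps=[
    [40,0,-0.1,0,0.03],
    [40,0,0,0,0],
    [40,0,0,0.08,0],
    [40,0,0,0,0],
  ],
)

```text
t: 21.77
tool_pos: [0.5198, -0.2774, 0.2375]
tool_rot: [3.141, -0.0, 3.055]
force: [-1.1, 0.5, -1.7]
grip_width: 0.0442
```

```bash
python3 - <<'E'
from h import *
go(.5202,-.2767,.226,85.0)
E
```

```text
t 21.77 pos [ 0.5198 -0.2774  0.2375] rot [ 3.1413e+00 -4.0000e-04  3.0548e+00] jaw 85.03 F [-1.1  0.5 -1.7] w 0.0442 q [-0.69  0.62  1.49  0.    1.03 -2.17]
turn units 0.004
tool xyz units -0.01 0.019 0.288
```

Call:
move_arm(
  steps=[
    [40,0,0.015,0.1,0],
    [40,0,0,0.09,0],
    [40,0,0,0.06,0],
    [40,0,0,0,0],
  ],
)

```text
t: 22.1
tool_pos: [0.5198, -0.2767, 0.2272]
tool_rot: [3.141, -0.001, 3.055]
force: [0.3, -0.6, -2.6]
grip_width: 0.0444
```

```bash
python3 - <<'E'
from h import *
go(.5202,-.2767,.226,85.0)
E
```

```text
t 22.1 pos [ 0.5198 -0.2767  0.2272] rot [ 3.1408e+00 -1.1000e-03  3.0550e+00] jaw 85.04 F [ 0.3 -0.6 -2.6] w 0.0444 q [-0.69  0.64  1.49  0.    1.01 -2.17]
turn units 0.006
tool xyz units -0.01 0.0 0.029
```

Free descent to near the seated height; lower the last millimetre and release.

Call:
move_arm(
  steps=[
    [40,0,0,0.03,0],
    [40,0,0,0,0],
    [48,0,0,0,0],
    [54,0,0,0,0],
    [62,0,0,0,0],
    [62,0,0,0,0],
    [62,0,0,-0.4,0],
    [70,0,0,-0.6,0],
    [75,0,0,-0.8,0],
    [75,0,0.6,0,0],
    [75,0,0.8,0,0],
    [75,0,0.8,0,0],
  ],
)

```text
t: 23.1
tool_pos: [0.5274, -0.1885, 0.2993]
tool_rot: [-3.141, 0.001, 3.054]
force: [0.5, -0.2, 0.1]
grip_width: 0.0746
```

Call:
move_arm(
  steps=[
    [75,0.3,0.8,0,0],
    [75,0.4,0.8,0,0],
    [75,0.4,0.8,0,0],
    [75,0.4,0.8,0,0],
    [75,0.4,0.8,0,0],
    [75,0.4,0.6,0,0],
    [75,0,0,0,0],
    [75,0,0,0,0],
  ],
)

```text
t: 23.77
tool_pos: [0.4515, 0.003, 0.2992]
tool_rot: [-3.141, 0.001, 3.057]
force: [-0.7, -0.0, -0.0]
grip_width: 0.0752
```

```bash
python3 - <<'E'
from h import *
state()
im=imaging.capture("side");cv2.imwrite("pics/s24.png",cv2.resize(im[100:290,210:350],None,fx=3.1,fy=3.1,interpolation=2))
c=np.clip((im[105:172,226:306].astype(float)-40)*1.5,0,255).astype(np.uint8)
cv2.imwrite("pics/s24c.png",cv2.resize(c,None,fx=8,fy=8,interpolation=2))
im=imaging.capture("top"); cv2.imwrite("pics/t24.png",cv2.resize(im[150:260,120:390],None,fx=2.9,fy=2.9,interpolation=2))
a=im;f=6;r0,c0=165,305
b=cv2.resize(a[r0:250,c0:350],None,fx=f,fy=f,interpolation=cv2.INTER_CUBIC).astype(int)
d=cv2.GaussianBlur((b[...,2]-b[...,0]).astype(np.float32),(0,0),3)
m=(d<20).astype(np.uint8);cs,_=cv2.findContours(m,cv2.RETR_EXTERNAL,cv2.CHAIN_APPROX_NONE)
for c in cs:
    if cv2.contourArea(c)<6000: continue
    box=cv2.boxPoints(cv2.minAreaRect(c))
    W=[ray("top",((p[1]+.5)/f-.5+r0,(p[0]+.5)/f-.5+c0),.067) for p in box]
    e=[W[1]-W[0],W[2]-W[1]];L=max(e,key=np.linalg.norm)
    print(np.mean(W,0)[:2].round(4),[np.linalg.norm(x).round(4) for x in e],np.round((np.degrees(np.arctan2(L[1],L[0]))+90)%180-90,2))
E
```

```text
t 23.77 pos [0.4515 0.003  0.2992] rot [-3.1414e+00  8.0000e-04  3.0572e+00] jaw 85.16 F [-0.7 -0.  -0. ] w 0.0752 q [-0.25  0.27  1.85 -0.    1.01 -1.74]
[ 0.5233 -0.2726] [np.float64(0.1763), np.float64(0.0538)] -5.09
```

View pics/s24.png

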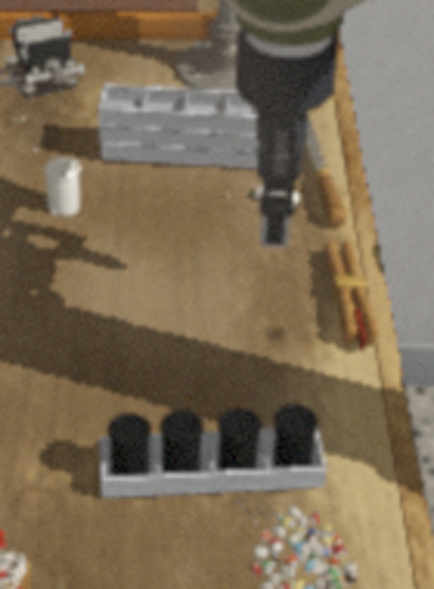

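View pics/s24c.png

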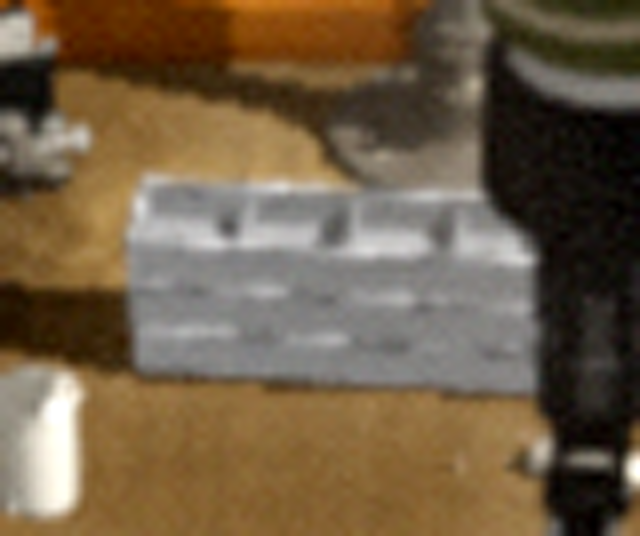

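View pics/t24.png

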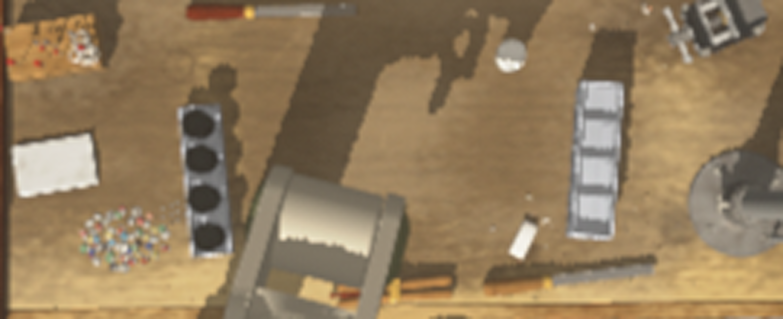

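```bash
python3 - <<'E'
from h import *
print(env.finish_job())
E
```

```text
the job is handed in; nothing more can be done
None
```

The job is done and handed in at about 24 s of the 67 s allowed; the hand-in gave no verdict. I moved the single canisters from tray_2 and tray_3 into tray_1's two free pockets. I then stacked tray_3 on tray_4 and tray_2 on top of that.

**Canisters:** the last side and top pictures show all four upright in tray_1.

**Stack:** the three walls show even steps in the side picture. In the top view the stack sits at (0.523, -0.273) at -5.1°, against (0.522, -0.275) at -4.9° to -5.0° for tray_4 at the start. I saw no contact force on lowering either tray, and both came down to the height they should have when fully seated.

**Bystanders and arm:** the eraser and steel plate, and also the white look-alike, show no shift by eye. I did not compare file_2's position in numbers. The arm ended clear of everything, with no force on it.

**Disagreement:** the two cameras differed by 2–4 mm in absolute position, and the canister grasps agreed with the top camera. I worked from it and checked alignment against the fingers in the side picture.

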